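Load the pigeonhole tray and shut it in the bay

TASK

Make up the order on the shop counter: lift the stray box out of the bay at the end of the roller track and put it on the rubber mat, and slide every flat carton lying on the counter into the pigeonhole tray, one to a hole and fully home. Once all of them are in, push the loaded tray along the rollers into the bay until it rests against the end stop and swing the gate shut behind it. Leave the other things on the counter where they are.

Things in the scene. Friction and masses are not known exactly. Their poses are not given: they have to be found in the camera images.
- track: Fixed roller track, 152 mm wide (x), 620 mm long (y): dark wood rails and 16 free steel rollers, tops 45 mm above the counter. Origin: its middle at counter level; y runs along it to the bay at its +y end (the -y end is open), x away from the robot. Rails' inner faces at x = +-64.5 mm; near rail 52 mm high, far rail 58 mm.
- bay_home (a point): In the bay (the last 255 mm of the track): where the tray's origin is when the tray rests against the end stop; track frame (0, 165, 45) mm, axes as the track's. End stop 115 mm high, its face at track y = +291 mm; back board 85 mm high at track x = +85 mm from y = +43 mm to the end.
- gate (a joint): Hinged wooden gate arm at the mouth of the bay, 122 mm long, 62 to 86 mm above the counter, with an upright steel knob (14 mm across, top 132 mm above the counter) near its free end. Angle in rad: 0 = shut, lying straight across the track just behind a tray that is home in the bay; about 1.57 = open, lying along the far rail towards the track's -y end; it stays where it is left.
- gate_grip (a point): On the axis of the gate's knob, 10 mm below its top, 115 mm from the hinge axis; it moves with the gate.
- gate_hinge (a point): On the gate's upright hinge axis beside the far rail: track frame (82, 24, 62) mm. Shut, the knob lies 115 mm from it along the track's -x.
- tray: Dark wood pigeonhole tray loose on the rollers, 124 (x) by 250 (y) by 38 mm high, 0.45 kg; it rolls along y, 2.5 mm play to each rail. Origin: centre of its underside; axes as the track's. Four holes side by side, centred at y = -91.5, -30.5, +30.5 and +91.5 mm, mouths on its -x face (x = -62 mm, towards the robot), inner back wall at x = +54 mm.
- tray_mouths (a point): Middle of the tray's -x face at the level of the holes' floor: tray frame (-62, 0, 12) mm. Each hole is 55 mm wide and 19 mm high with rounded partition noses (radius 3 mm). Lips reach 7 mm over each side of a hole, open between, so a carton goes in through the mouth only. A carton fully home has its centre at tray x = -6 mm and sticks out 4 mm.
- carton0: Flat plain cardboard carton, 120 (x) by 52 (y) by 14 (z) mm, 0.12 kg, rigid, either way up or round. Origin at its centre. At the start it lies flat on the counter between robot and track. Absent in some runs.
- carton1: Flat plain cardboard carton, 120 (x) by 52 (y) by 14 (z) mm, 0.12 kg, rigid, either way up or round. Origin at its centre. At the start it lies flat on the counter between robot and track. Absent in some runs.
- carton2: Flat plain cardboard carton, 120 (x) by 52 (y) by 14 (z) mm, 0.12 kg, rigid, either way up or round. Origin at its centre. At the start it lies flat on the counter between robot and track. Absent in some runs.
- carton3: Flat plain cardboard carton, 120 (x) by 52 (y) by 14 (z) mm, 0.12 kg, rigid, either way up or round. Origin at its centre. At the start it lies flat on the counter between robot and track. Absent in some runs.
- stray_box: Plain cardboard box, 55 (x) by 85 (y) by 50 (z) mm, 0.25 kg, origin at its centre; at the start it stands on the rollers in the bay.
- mat: Black rubber mat, 140 by 140 mm, 3 mm thick, fixed on the counter at the left. Origin: centre of its underside.
- spray_can: Bystander: upright can 56 mm across, 160 mm high, at the right. Origin: centre of its underside.
- screw_jar: Bystander: jar 68 mm across, 90 mm high, at the right. Origin: centre of its underside.
- tape_roll: Bystander: grey ring 100 mm across, 48 mm high, at the far left. Origin: centre of its underside.

How it is judged (in metres and radians):
On the way, in this order (a step that is already met when the one before it is completed fails the run):
1. every carton is fully home in a hole of the tray while the tray is still short of the bay's end (x of carton0 in the frame of tray between -0.013 and 0.001 m and y of carton0 in the frame of tray between -0.12 and 0.12 m and z of carton0 in the frame of tray between 0.013 and 0.026 m and angle between the x axis of each of carton0, carton1, carton2, carton3 and the x axis of tray, either way round below 0.06 rad and x of carton1 in the frame of tray between -0.013 and 0.001 m and y of carton1 in the frame of tray between -0.12 and 0.12 m and z of carton1 in the frame of tray between 0.013 and 0.026 m and x of carton2 in the frame of tray between -0.013 and 0.001 m and y of carton2 in the frame of tray between -0.12 and 0.12 m and z of carton2 in the frame of tray between 0.013 and 0.026 m and x of carton3 in the frame of tray between -0.013 and 0.001 m and y of carton3 in the frame of tray between -0.12 and 0.12 m and z of carton3 in the frame of tray between 0.013 and 0.026 m and y of tray in the frame of bay_home below -0.05 m), for 0.2 s.
2. the tray rests against the end stop of the bay (y of tray in the frame of bay_home between -0.008 and 0.006 m and x of tray in the frame of bay_home between -0.006 and 0.006 m and z of tray in the frame of bay_home between -0.004 and 0.004 m and angle between the x axis of tray and the x axis of track, either way round below 0.05 rad), for 0.2 s.
At the end, for the whole second after the job is handed in: Every carton is in the tray within 7 mm of fully home and in line with its hole (0.06 rad); the tray is on the rollers within 8 mm of the end stop; the gate is shut (under 0.12 rad); the stray box lies on the mat, its centre within 45 mm of the mat centre along each side; all at rest (all of step 2 and x of carton0 in the frame of tray between -0.013 and 0.001 m and y of carton0 in the frame of tray between -0.12 and 0.12 m and z of carton0 in the frame of tray between 0.013 and 0.026 m and angle between the x axis of each of carton0, carton1, carton2, carton3 and the x axis of tray, either way round below 0.06 rad and x of carton1 in the frame of tray between -0.013 and 0.001 m and y of carton1 in the frame of tray between -0.12 and 0.12 m and z of carton1 in the frame of tray between 0.013 and 0.026 m and x of carton2 in the frame of tray between -0.013 and 0.001 m and y of carton2 in the frame of tray between -0.12 and 0.12 m and z of carton2 in the frame of tray between 0.013 and 0.026 m and x of carton3 in the frame of tray between -0.013 and 0.001 m and y of carton3 in the frame of tray between -0.12 and 0.12 m and z of carton3 in the frame of tray between 0.013 and 0.026 m and value of joint gate below 0.12 rad and x of stray_box in the frame of mat between -0.045 and 0.045 m and y of stray_box in the frame of mat between -0.045 and 0.045 m and z of stray_box in the frame of mat between 0.015 and 0.055 m and linear speed of each of carton0, carton1, carton2, carton3, tray, stray_box below 0.02 m/s); the robot touches nothing.
It fails at once if a bystander (can, jar, tape roll) is moved more than 3 cm (distance of any of spray_can, screw_jar, tape_roll from where it was at the start of the episode above 0.03 m).
Of carton0, carton1, carton2, carton3 only 3 to 4 are there at a start; the rules pass over those that are not, and their reading is None.
At some moment in a run one of carton0, carton1, carton2, carton3 may be knocked a few centimetres aside while the robot is not near it.
Once in a run the grip may slacken for a moment while it holds something.
It also fails if it takes over 210 s, if anything falls off the work surface, if the arm or the gripper's body presses on something with over 40 N, if the wrist force passes 120 N, or if a joint passes its speed limit or range.

ROBOT

A 7-joint arm with a two-finger parallel gripper is mounted at the origin on the work surface. World frame = base frame: x ahead of the robot, y to its left, z up, the work surface at z = 0. Lengths are in m, angles in degrees, forces in N, time in s.
With the tool pointing down it reaches from about 0.4 to 0.85 m from the base axis. Payload 6.9 kg.
Tool frame: the origin (TCP) lies between the finger pads; the fingertips stand 22 mm ahead of it and the grasp point (between the pads) lies 3 mm ahead of it; z points along the fingers, y is the line along which they close (so a half turn about z gives the same grasp; the last joint's range is limited). The gripper opens to 85 mm and grips with 20 to 120 N. Pads are 22 mm wide; open, the fingers measure 114 mm over their backs; the gripper's body (76 mm by 85 mm) begins 54 mm behind the grasp point. The pads swing forward as they close: fully open they stand 13 mm farther back than shut.
Start: joints at [77.493, 29.078, -13.613, 85.955, 7.202, 65.827, -8.869], TCP at [0.199, -0.593, 0.253] pointing down, gripper open.
Joint ranges: [-176.47, 176.47], [-13.61, 117.27], [-81.72, 77.17], [0.22, 143.17], [-87.28, 267.28], [10, 112.55], [-165.47, 165.47]. Speed limits (degrees/s): [136.94, 136.94, 180, 180, 180, 180, 180].

INTERFACE

Orientations are given as a 3x3 rotation matrix whose columns are the frame's x, y, z axes.
In Python, from rig import arm gives the robot as it stands.
- The arm moves only by the tool jog_arm, never from a script. Its argument "deltas" is a list that holds one entry, the list of rows, each a list of 7 numbers: the turn, a rotation vector about the tool's x, y, z scaled (see below), then the shift along the tool's x, y, z scaled (see below), then the opening, from 0 (shut) to 1 (fully open). In form: [[[wx, wy, wz, tx, ty, tz, jaw], ...]]. A call has 1 to 12 rows; each row shifts and turns the commanded pose from where the row before left it, along the tool's axes as they then stand; what a row does not reach is not made up. The controller multiplies each number of a shift by 4 cm and each number of a turn by 10 degrees. A row lasts 1/8 s, in which the tool goes at most 62.5 mm and 10.7 degrees, less where a joint would pass 70% of its speed; a pose out of reach is approached as far as the arm can. A call with a number of a shift or a turn outside -1 to 1 is refused whole. A call with a gripper value outside its range is refused whole. The fingers move at their own pace and stop on an object; "squeeze" is the grip in N (left out, the last holds). Time passes only in rows, so rows that do not move let the fingers close. It gives the time, the measured TCP pose, the force, the opening and the grip force at its end, in the units of the state.
- arm.state(): the state, without advancing time (a new reading comes with each control period).
- arm.grab_frame(name): name is "scene" or "side" or "wrist"; returns a dict with "color" (420x560x3 uint8, blue, green, red), "fov_y" (degrees; the focal length in pixels is half the picture's height over the tangent of half this angle, whatever the lens; pixels are square), "cx", "cy" (the principal point, pixels), "R" (3x3) and "t" (3): a world point X has camera coordinates R X + t. Camera axes: x right, y down, z forward; pixel columns grow to the right and rows downward; lengths in m; the calibration is good to about 2 mm. A picture is of the moment at which its call begins. There is no depth.
- arm.hand_in(): hands the job in; it is judged then, once.
The state is a dict: "t": time; "joints": joint angles; "qvel": joint speeds; "effort": joint torques, N m; "ee_pos": TCP position; "tcp_rot": TCP orientation; "contact_force": force on the tool from outside, world axes, zero at the start; "moment": the same for the moment, N m; "grip_width": finger opening in m; "gripper_force": force on a finger pad.
Only numpy, scipy, OpenCV 4.12 (cv2) and the standard library are available. Lean on these libraries where they do the work, as an engineer would, in place of code of your own. Each camera call takes 0.05 s, during which the arm holds its last target. There are 200 camera calls.

## Working session

There is one attempt and no reset: what is moved stays moved. The work goes in short steps, Python scripts to look and compute and a tool call to move; the robot and the scene stay as the last step left them, time stands still between calls to the robot, and variables do not carry over. Pictures are saved under pics/ and viewed, at most 14 in all, crops included, and the job is handed in when it is done.

Besides the shell and the picture viewer there is one more tool, called after ">>>" as name(argument=value, ...) on one line, values as JSON. jog_arm: Moves the arm, as the interface text tells. Shifts and turns lie within -1 to 1; 1 stands for 4 cm of shift or 10 degrees of turn. Its arguments: {"type":"object","properties":{"deltas":{"type":"array","items":{"type":"array","items":{"type":"array","items":{"type":"number"}}}},"squeeze":{"type":"number"}},"required":["deltas"]}

```bash
ls; mkdir -p pics; python3 - <<'E'
from rig import arm
import cv2,numpy as np
s=arm.state();print({k:np.round(v,3).tolist() for k,v in s.items()})
ims=[]
for n in("scene","side","wrist"):
    f=arm.grab_frame(n);cv2.imwrite(f"pics/a_{n}.png",f["color"]);print(n,f["fov_y"],f["cx"],f["cy"],np.round(f["R"],4).tolist(),np.round(f["t"],4).tolist())
E
```

```text
pics
{'t': 0.0, 'joints': [77.493, 29.125, -13.61, 86.008, 7.204, 65.826, -8.871], 'qvel': [-0.044, -0.072, -0.032, -0.077, 0.008, 0.016, 0.038], 'effort': [-0.001, -62.06, -2.187, -24.966, 0.013, 0.012, -0.0], 'ee_pos': [0.199, -0.592, 0.252], 'tcp_rot': [[0.948, 0.318, -0.001], [0.318, -0.948, 0.002], [-0.0, -0.002, -1.0]], 'contact_force': [0.199, -0.151, 0.064], 'moment': [-0.016, 0.033, -0.043], 'gripper_force': 0.0, 'grip_width': 0.085}
scene 47.28612411400933 285.5947432929542 203.755823605962 [[0.5102, 0.8599, -0.0158], [0.7103, -0.4316, -0.5561], [-0.4849, 0.2725, -0.831]] [-0.2656, -0.3431, 1.9172]
side 52.62366564336926 278.6099463038024 208.7729101214191 [[-0.781, -0.6242, -0.0211], [-0.3182, 0.4268, -0.8465], [0.5374, -0.6544, -0.532]] [0.4088, 0.261, 1.0851]
wrist 66.70331547523054 277.99654654651647 210.930557795821 [[0.3179, -0.9481, -0.0005], [-0.8954, -0.3004, 0.3288], [-0.3119, -0.104, -0.9444]] [-0.6249, -0.0428, 0.38]
```

View pics/a_scene.png

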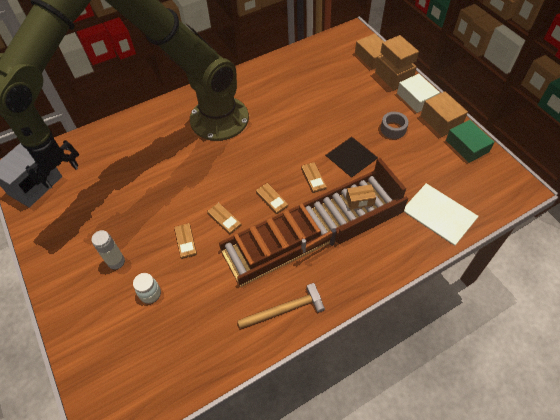

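View pics/a_side.png

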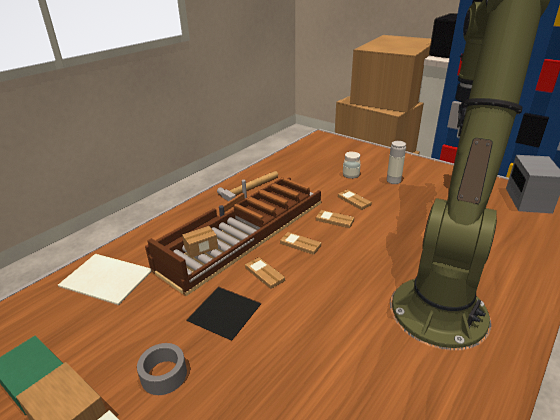

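The scene picture shows four cartons at (185,241), (224,217), (272,197) and (314,178). The tray sits in the left part of the track, around (278,235). The gate is open with its knob at about (304,243), the stray box is at (361,195) and the mat at (352,156). The side picture agrees, with cartons at (354,199), (335,218), (301,243) and (265,272), and the box at (200,240).

```bash
cat > h.py <<'E'
from rig import arm
import cv2,numpy as np
np.set_printoptions(precision=4,suppress=True)
def grab(n,name=None):
    f=arm.grab_frame(n)
    if name: cv2.imwrite(f"pics/{name}.png",f["color"])
    f["f"]=f["color"].shape[0]/2/np.tan(np.radians(f["fov_y"]/2))
    f["R"]=np.array(f["R"]);f["t"]=np.array(f["t"]);return f
def ray(f,p):
    d=f["R"].T@np.array([(p[0]-f["cx"])/f["f"],(p[1]-f["cy"])/f["f"],1.]);return -f["R"].T@f["t"],d/np.linalg.norm(d)
def onz(f,p,z):
    o,d=ray(f,p);return o+d*(z-o[2])/d[2]
def tri(f,p,g,q):
    (o,d),(a,b)=ray(f,p),ray(g,q)
    s=np.linalg.lstsq(np.c_[d,-b],a-o,rcond=None)[0];x,y=o+s[0]*d,a+s[1]*b
    return (x+y)/2,np.linalg.norm(x-y)
def px(f,X):
    c=f["R"]@np.asarray(X,float)+f["t"];return np.array([f["cx"],f["cy"]])+f["f"]*c[:2]/c[2]
E
python3 - <<'E'
from h import *
f=grab("scene");g=grab("side")
for n,p,q in [("c0",(185,241),(354,199)),("c1",(224,217),(335,218)),("c2",(272,197),(301,243)),("c3",(314,178),(265,272)),("box",(361,195),(200,240)),("mat",(352,156),(224,312)),("knob",(304,240),(244,182)),("tape",(394,125),(163,368)),("can",(108,250),(397,163))]:
    print(n,*tri(f,p,g,q))
for n,p,z in [("trackendL",(237,280),0.0),("trackR near top",(373,163),.115),("stop top far",(405,196),.115)]: print(n,onz(f,p,z))
E
python3 -c "
import cv2;a=cv2.imread('pics/a_scene.png')[150:290,160:420];cv2.imwrite('pics/b.png',cv2.resize(a,None,fx=3,fy=3,interpolation=2))"
```

```text
c0 [ 0.4499 -0.3487  0.0054] 0.0011946125128769762
c1 [ 0.435  -0.1954  0.009 ] 0.0012548230440767216
c2 [ 0.4461 -0.0133  0.0068] 0.003309223143779559
c3 [0.4501 0.1586 0.0037] 0.005411139303642498
box [0.6368 0.2251 0.0746] 0.0020796098709793542
mat [ 0.4358  0.3382 -0.0006] 0.0028540647444298384
knob [ 0.7078 -0.0457  0.1252] 0.003425954584684884
tape [0.4075 0.5527 0.0213] 0.002803722730911368
can [ 0.3979 -0.5741  0.0769] 0.0015078266239669355
trackendL [ 0.6634 -0.2642  0.    ]
trackR near top [0.5711 0.3178 0.115 ]
stop top far [0.735  0.3246 0.115 ]
```

View pics/b.png

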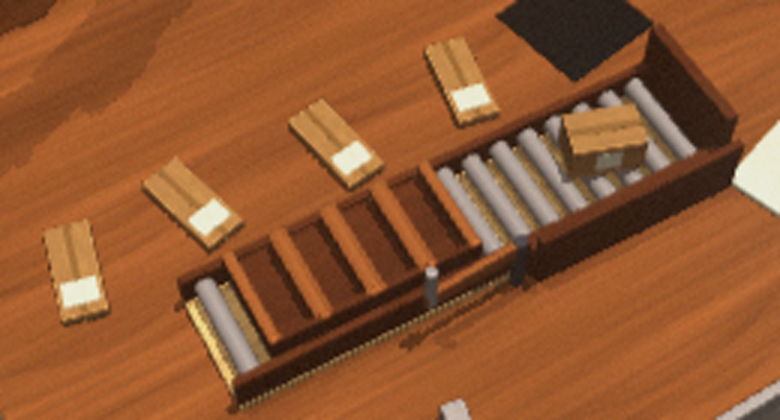

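The enlarged view confirms it: the tray's holes face the robot, the gate lies along the far rail, and the box stands free of the rails. Next I work out the wrist camera's offset and plan a viewing pose.

```bash
cat >> h.py <<'E'
def plan(*wps):
    """wps: (x,y,z,yaw deg of tool x in world) ; prints tool-frame shift in units of 4 cm, turn in units of 10deg (about tool z)"""
    s=arm.state();p=np.array(s["ee_pos"]);R=np.array(s["tcp_rot"]);y=np.degrees(np.arctan2(R[1,0],R[0,0]))
    print("now",p,"yaw %.2f"%y,"tilt z",R[:,2],"t",s["t"],"q",np.round(s["joints"],1))
    for w in wps:
        # shift expressed in the tool frame before the turn
        c,sn=np.cos(np.radians(y)),np.sin(np.radians(y))
        D=np.array(w[:3])-p;dy=(w[3]-y+180)%360-180
        print(" ->",w,"shift(tool) units",np.round(np.array([c*D[0]+sn*D[1],sn*D[0]-c*D[1],-D[2]])/.04,3),"then turn",round(-dy/10,3))
        p=np.array(w[:3]);y=w[3]
E
python3 - <<'E'
from h import *
f=grab("wrist");s=arm.state();R=np.array(s["tcp_rot"])
print("cam in tool",R.T@(-f["R"].T@f["t"]-s["ee_pos"]),"axes in tool",(R.T@f["R"].T))
plan((.45,-.25,.3,0),(.45,-.2,.3,0),(.45,.0,.3,0))
E
```

```text
cam in tool [ 0.0844  0.0003 -0.12  ] axes in tool [[-0.0003 -0.9444 -0.3288]
 [ 1.     -0.0006  0.0007]
 [-0.0009 -0.3288  0.9444]]
now [ 0.1988 -0.5924  0.253 ] yaw 18.55 tilt z [-0.0002  0.0006 -1.    ] t 0.3 q [ 77.5  29.1 -13.6  86.    7.2  65.8  -8.9]
 -> (0.45, -0.25, 0.3, 0) shift(tool) units [ 8.678 -6.116 -1.176] then turn 1.855
 -> (0.45, -0.2, 0.3, 0) shift(tool) units [ 0.   -1.25 -0.  ] then turn 0.0
 -> (0.45, 0.0, 0.3, 0) shift(tool) units [ 0. -5. -0.] then turn 0.0
```

>>> jog_arm(deltas=[[[0,0,0,0.5,-0.4,-1,1],[0,0,0,0.9,-0.6,-0.3,1],[0,0,0,0.9,-0.6,0,1],[0,0,0,0.9,-0.6,0,1],[0,0,0,0.9,-0.6,0,1],[0,0,0,0.9,-0.6,0,1],[0,0,0,0.9,-0.6,0,1],[0,0,0,0.9,-0.6,0,1],[0,0,0,0.9,-0.6,0,1],[0,0,0,0.9,-0.6,0,1],[0,0,0.95,0,0,0,1],[0,0,0.9,0,0,0,1]]])

```text
t: 1.8
ee_pos: [0.4515, -0.2625, 0.3053]
tcp_rot: [[1.0, -0.003, -0.0], [-0.003, -1.0, 0.0], [-0.0, -0.0, -1.0]]
contact_force: [-0.4, -0.5, -1.0]
grip_width: 0.0854
gripper_force: 0.0
```

>>> jog_arm(deltas=[[[0,0,0,0.3,-1,-0.2,1],[0,0,0,0.3,-1,-0.2,1],[0,0,0,0.3,-1,-0.2,1],[0,0,0,0,0,0,1],[0,0,0,0,0,0,1]]])

```text
t: 2.42
ee_pos: [0.4868, -0.1436, 0.3292]
tcp_rot: [[1.0, 0.001, -0.0], [0.001, -1.0, -0.001], [-0.0, 0.001, -1.0]]
contact_force: [0.2, -0.9, -0.1]
grip_width: 0.0854
gripper_force: 0.0
```

```bash
python3 - <<'E'
from h import *
import pickle
f=grab("wrist","w1");pickle.dump(f,open("w1.pkl","wb"));plan((.5,.05,.35,0))
E
```

```text
now [ 0.4866 -0.1442  0.3291] yaw -0.02 tilt z [-0.0006 -0.0005 -1.    ] t 2.475 q [ 29.   15.7 -20.5  95.6   5.8  69.8 -82.9]
 -> (0.5, 0.05, 0.35, 0) shift(tool) units [ 0.332 -4.854 -0.524] then turn -0.002
```

View pics/w1.png

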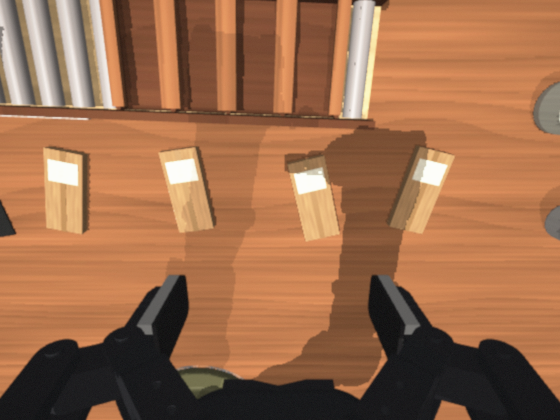

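The wrist view shows the cartons at about (422,190), (315,200), (186,190) and (65,190). The tray mouths run along row ~110, with dividers at columns 112, 168, 227, 286 and 340. I move on for the second view.

>>> jog_arm(deltas=[[[0,0,0,0.5,-0.9,-0.1,1],[0,0,0,0.5,-0.9,-0.1,1],[0,0,0,0.5,-0.9,-0.1,1],[0,0,0,0.5,-0.9,-0.1,1],[0,0,0,0,0,0,1],[0,0,0,0,0,0,1]]])

```text
t: 3.22
ee_pos: [0.5667, -0.0009, 0.3447]
tcp_rot: [[1.0, -0.001, -0.001], [-0.001, -1.0, -0.001], [-0.001, 0.001, -1.0]]
contact_force: [-0.1, -0.5, -0.1]
grip_width: 0.0852
gripper_force: 0.0
```

```bash
python3 - <<'E'
from h import *
import pickle
f=grab("wrist","w2");pickle.dump(f,open("w2.pkl","wb"));plan()
g=pickle.load(open("w1.pkl","rb"))
h=cv2.cvtColor(g["color"],cv2.COLOR_BGR2HSV)
for p in [(422,210),(320,220),(196,210),(66,210),(60,215),(250,200),(350,180),(480,250),(340,50),(380,260),(108,50),(310,50)]: print(p,h[p[1],p[0]])
E
```

```text
now [ 0.5665 -0.0012  0.3449] yaw -0.10 tilt z [-0.0009 -0.0011 -1.    ] t 3.275 q [  13.2   21.1  -23.5   85.5    8.6   75.2 -101.2]
(422, 210) [ 16 118 233]
(320, 220) [ 16 125 218]
(196, 210) [ 15 122 219]
(66, 210) [ 16 124 225]
(60, 215) [ 16 121 227]
(250, 200) [ 12 147 177]
(350, 180) [ 12 148 138]
(480, 250) [ 12 148 197]
(340, 50) [ 12 147 228]
(380, 260) [ 12 148 126]
(108, 50) [ 12 148 223]
(310, 50) [ 10 149 135]
```

View pics/w2.png

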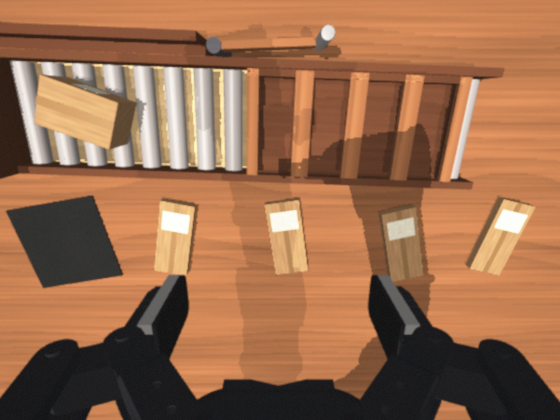

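The second view shows the box at about (85,112), turned roughly 15 degrees. The mat is at (65,240), the tray dividers at columns 252 to 460, the gate knob at (327,33) and the hinge at (214,46). The cartons are in plain view.

```bash
cat >> h.py <<'E'
def rects(f,z,roi=None,amin=1500):
    h=cv2.cvtColor(f["color"],cv2.COLOR_BGR2HSV);H,S,V=cv2.split(h)
    m=(((H>=14)&(H<=22)&(S<138)&(S>60)&(V>60))|((S<70)&(V>110)&(H<40))).astype(np.uint8)*255
    m=cv2.morphologyEx(cv2.morphologyEx(m,cv2.MORPH_CLOSE,np.ones((5,5))),cv2.MORPH_OPEN,np.ones((7,7)))
    if roi: k=np.zeros_like(m);k[roi[1]:roi[3],roi[0]:roi[2]]=255;m&=k
    out=[]
    for c in cv2.findContours(m,cv2.RETR_EXTERNAL,cv2.CHAIN_APPROX_NONE)[0]:
        if cv2.contourArea(c)<amin: continue
        W=np.array([onz(f,p,z)[:2] for p in c[:,0].astype(float)],np.float32)
        r=cv2.minAreaRect(W*1000);b=cv2.boxPoints(r)/1000
        e=[b[1]-b[0],b[2]-b[1]];L=e[0] if np.linalg.norm(e[0])>np.linalg.norm(e[1]) else e[1]
        yaw=np.degrees(np.arctan2(L[1],L[0]));yaw=(yaw+90)%180-90
        out.append((np.array(r[0])/1000,yaw,sorted(r[1]),cv2.minAreaRect(c)[0]))
    return sorted(out,key=lambda o:o[0][1]),m
E
python3 - <<'E'
from h import *
import pickle
fs=[pickle.load(open(n,"rb")) for n in("w1.pkl","w2.pkl")]
A=[]
for f,roi in zip(fs,[(0,130,560,280),(0,185,560,280)]):
    o,m=rects(f,.014,roi);A.append(o);print()
    for r in o: print(r[0],"yaw %.1f"%r[1],np.round(r[2],1),np.round(r[3],1))
for a,b in zip(*A): print(*tri(fs[0],a[3],fs[1],b[3]))
o,m=rects(fs[1],.095,(20,60,170,160),800)
for r in o: print("box",r)
h=cv2.cvtColor(fs[1]["color"],cv2.COLOR_BGR2HSV)
c=fs[1]["color"];cv2.imwrite("pics/c.png",cv2.resize(c[15:200,200:520],None,fx=2.4,fy=2.4,interpolation=2))
E
```

```text
[ 0.4489 -0.3441] yaw -13.4 [ 57.7 120.5] [420.  189.8]
[ 0.4371 -0.1961] yaw 13.7 [ 52.6 122.4] [313.2 197.7]
[ 0.4493 -0.017 ] yaw 8.1 [ 55.3 120.6] [186.7 189.6]
[0.4486 0.1561] yaw -11.1 [ 57.9 123.2] [ 64.5 189.5]

[ 0.4497 -0.3425] yaw -13.1 [ 61.2 122.1] [499.3 235.9]
[ 0.4383 -0.1942] yaw 13.7 [ 55.1 125.5] [402.  242.8]
[ 0.4504 -0.015 ] yaw 8.1 [ 52.5 123.2] [285.9 236.2]
[0.4491 0.1586] yaw -11.8 [ 54.4 125.8] [173.6 237.1]
[ 0.4492 -0.349   0.006 ] 0.00023960487231832747
[ 0.4393 -0.1955  0.0108] 0.0010522110575929369
[ 0.4503 -0.0142  0.0083] 6.270783957673735e-05
[0.4499 0.1603 0.0088] 0.0011685600155976012
box (array([0.6363, 0.1988]), np.float32(88.240265), [104.36276245117188, 167.73231506347656], (94.5, 110.0))
```

View pics/c.png

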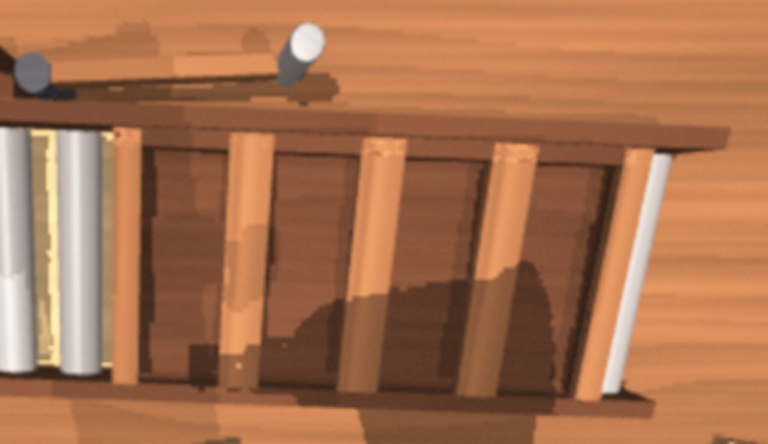

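```bash
python3 - <<'E'
from h import *
import pickle
g,f=[pickle.load(open(n,"rb")) for n in("w1.pkl","w2.pkl")]
c=lambda x,y:(200+x/2.4,15+y/2.4)
F=np.array([onz(f,c(*p),.083) for p in [(125,384),(240,388),(359,391),(477,395),(589,399)]])
B=np.array([onz(f,c(*p),.083) for p in [(128,128),(251,132),(384,140),(516,144),(640,150)]])
print("front\n",F,"\nback\n",B)
print("yaw front line",np.degrees(np.arctan2(*(F[3]-F[1])[[0,1]])),"partition dirs",[np.degrees(np.arctan2(b[1]-a[1],b[0]-a[0])) for a,b in zip(F,B)], "len",np.linalg.norm(B-F,axis=1))
for p,q in [((240,388),(168,109)),((359,391),(227,110)),((477,395),(285,111))]: print("tri",*tri(f,c(*p),g,q))
print("knob",onz(f,c(305,42),.132),"hinge",onz(f,c(33,72),.1))
print("rail outer near ends",onz(f,c(0,407),.052),onz(f,c(652,415),.052),"far rail",onz(f,c(0,100),.058),onz(f,c(728,128),.058))
h=cv2.cvtColor(f["color"],cv2.COLOR_BGR2HSV)
m=((h[...,2]<60)).astype(np.uint8)*255;m[:185]=0;m[295:]=0;m[:,135:]=0
k=max(cv2.findContours(m,0,2)[0],key=cv2.contourArea)
print("mat",cv2.minAreaRect(np.array([onz(f,p,.003)[:2] for p in k[:,0].astype(float)],np.float32)*1000))
# box
cv2.imwrite("pics/d.png",cv2.resize(f["color"][20:300,0:220],None,fx=2.6,fy=2.1,interpolation=2))
E
```

```text
front
 [[ 0.5646  0.0297  0.083 ]
 [ 0.5624 -0.0288  0.083 ]
 [ 0.5607 -0.0895  0.083 ]
 [ 0.5585 -0.15    0.083 ]
 [ 0.5563 -0.2076  0.083 ]] 
back
 [[ 0.6837  0.025   0.083 ]
 [ 0.6819 -0.0313  0.083 ]
 [ 0.6785 -0.0924  0.083 ]
 [ 0.6767 -0.1533  0.083 ]
 [ 0.6741 -0.2109  0.083 ]]
yaw front line -178.17005984912365 partition dirs [np.float64(-2.267039782951727), np.float64(-1.1859564911763782), np.float64(-1.4235566006131561), np.float64(-1.6257980683270286), np.float64(-1.6110737575468346)] len [0.1192 0.1196 0.1178 0.1183 0.1179]
tri [ 0.5632 -0.0276  0.0913] 0.00248339355232502
tri [ 0.561  -0.089   0.0848] 0.00023606273400215042
tri [ 0.5588 -0.1517  0.08  ] 0.002286489921601377
knob [ 0.7098 -0.0474  0.132 ] hinge [0.7042 0.0637 0.1   ]
rail outer near ends [0.5446 0.1018 0.052 ] [ 0.5394 -0.2611  0.052 ] far rail [0.6982 0.0879 0.058 ] [ 0.6855 -0.2656  0.058 ]
mat ((436.2369689941406, 333.9613037109375), (134.9267120361328, 136.62010192871094), 9.933143615722656)
```

View pics/d.png

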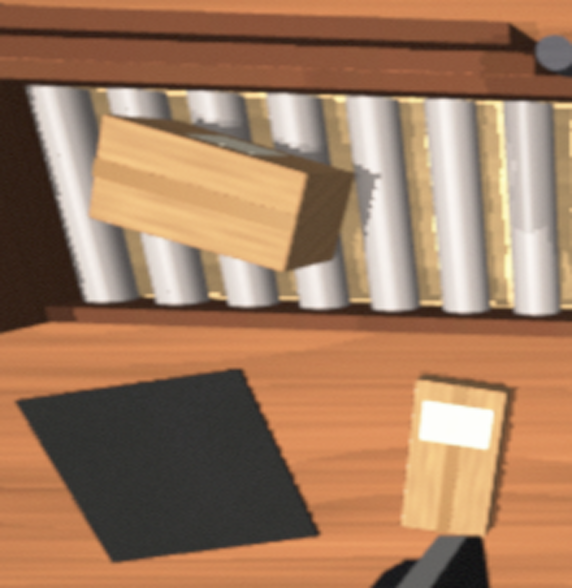

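The crop shows the box's top corners at (103,115), (308,175), (286,272) and (90,215) in crop pixels, and the mat clear below it.

```bash
python3 - <<'E'
from h import *
import pickle
f=pickle.load(open("w2.pkl","rb"))
P=np.array([onz(f,(x/2.6,20+y/2.1),.095) for x,y in [(103,115),(308,175),(286,272),(90,215)]])
d=lambda i,j:P[j]-P[i]
print(P.mean(0),[np.linalg.norm(d(i,(i+1)%4)) for i in range(4)],"short-axis yaw",[np.degrees(np.arctan2(-v[1],-v[0])) for v in (d(1,2),d(0,3))],"long",[np.degrees(np.arctan2(-v[1],-v[0])) for v in(d(0,1),d(3,2))])
M=np.array([onz(f,(x/2.6,20+y/2.1),.003) for x,y in [(18,401),(241,370),(319,535),(113,562)]]);print("mat",M.mean(0),[np.linalg.norm(M[(i+1)%4]-M[i]) for i in range(4)],np.degrees(np.arctan2(*(M[0]-M[1])[:2][[1,0]])))
plan((P.mean(0)[0],P.mean(0)[1],.2,-90),(P.mean(0)[0],P.mean(0)[1],.2,90))
E
```

```text
[0.6373 0.2215 0.095 ] [np.float64(0.08435535678973244), np.float64(0.053399138411089994), np.float64(0.0844571381091404), np.float64(0.05211373345202922)] short-axis yaw [np.float64(-19.7591719197685), np.float64(-19.85201293184155)] long [np.float64(69.90371646644597), np.float64(69.03196897979198)]
mat [0.435  0.3334 0.003 ] [np.float64(0.1375505896283509), np.float64(0.1368367567119399), np.float64(0.1382220036564529), np.float64(0.13755939839028175)] 99.74093625198995
now [ 0.5665 -0.0012  0.3449] yaw -0.10 tilt z [-0.0009 -0.0011 -1.    ] t 3.275 q [  13.2   21.1  -23.5   85.5    8.6   75.2 -101.2]
 -> (np.float64(0.6373384942954581), np.float64(0.22153903096161948), 0.2, -90) shift(tool) units [ 1.76  -5.57   3.622] then turn 8.99
 -> (np.float64(0.6373384942954581), np.float64(0.22153903096161948), 0.2, 90) shift(tool) units [ 0. -0. -0.] then turn 18.0
```

>>> jog_arm(deltas=[[[0,0,0,0.295,-0.93,0.5,0.83],[0,0,0,0.295,-0.93,0.5,0.83],[0,0,0,0.295,-0.93,0.5,0.83],[0,0,0,0.295,-0.93,0.5,0.83],[0,0,0,0.295,-0.93,0.5,0.83],[0,0,0,0.295,-0.92,0.5,0.83],[0,0,-1,0,0,0,0.83],[0,0,-1,0,0,0,0.83],[0,0,-1,0,0,0,0.83],[0,0,-1,0,0,0,0.83],[0,0,-1,0,0,0,0.83],[0,0,-1,0,0,0,0.83]]])

```text
t: 4.78
ee_pos: [0.638, 0.2212, 0.2251]
tcp_rot: [[0.497, 0.868, 0.0], [0.868, -0.497, -0.001], [-0.001, 0.001, -1.0]]
contact_force: [-0.2, 0.4, -0.2]
grip_width: 0.0712
gripper_force: 0.0
```

>>> jog_arm(deltas=[[[0,0,-1,0,0,0,0.83],[0,0,0,0,0,0,0.83],[0,0,0,0,0,0,0.83]]])

```text
t: 5.15
ee_pos: [0.6378, 0.2226, 0.2252]
tcp_rot: [[0.346, 0.938, -0.0], [0.938, -0.346, -0.001], [-0.001, 0.0, -1.0]]
contact_force: [0.7, 0.6, -0.5]
grip_width: 0.0711
gripper_force: 0.0
```

```bash
python3 - <<'E'
from h import *
f=grab("wrist","w3");plan((.637,.2215,.08,70))
E
```

```text
now [0.6377 0.223  0.2253] yaw 69.81 tilt z [ 0.0001 -0.0005 -1.    ] t 5.2 q [  0.5  38.9 -41.3  79.6  26.   71.2 -63.1]
 -> (0.637, 0.2215, 0.08, 70) shift(tool) units [-0.04  -0.004  3.632] then turn -0.019
```

View pics/w3.png

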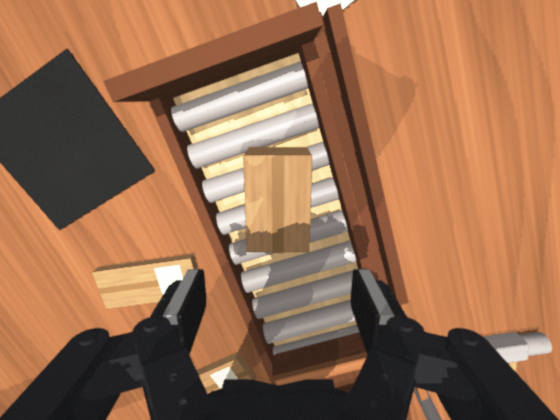

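The box sits square and centred between the fingers, at columns 245 to 311. I descend and grip.

>>> jog_arm(deltas=[[[0,0,0,-0.04,0,1,0.83],[0,0,0,0,0,1,0.83],[0,0,0,0,0,1,0.83],[0,0,0,0,0,0.63,0.83],[0,0,0,0,0,0,0.83],[0,0,0,0,0,0,0],[0,0,0,0,0,0,0],[0,0,0,0,0,0,0],[0,0,0,0,0,0,0],[0,0,0,0,0,0,0]]], squeeze=50)

```text
t: 6.45
ee_pos: [0.6376, 0.2227, 0.0815]
tcp_rot: [[0.341, 0.94, 0.002], [0.94, -0.341, 0.001], [0.001, 0.002, -1.0]]
contact_force: [0.0, -0.9, 6.8]
grip_width: 0.054
gripper_force: 53.5
```

>>> jog_arm(deltas=[[[0,0,0,0,0,-0.8,0],[0,0,0,0,0,-0.8,0],[0,0,0,0,0,-0.8,0],[0,0,0,0,0,0,0],[0,0,0,0,0,0,0]]])

```text
t: 7.08
ee_pos: [0.6365, 0.2218, 0.175]
tcp_rot: [[0.341, 0.94, -0.001], [0.94, -0.341, -0.001], [-0.001, -0.001, -1.0]]
contact_force: [-0.4, -0.6, -2.7]
grip_width: 0.0543
gripper_force: 53.8
```

```bash
python3 - <<'E'
from h import *
plan((.436,.334,.176,70),(.436,.334,.04,100),(.436,.334,.15,0)); print(arm.state()["grip_width"])
E
```

```text
now [0.6365 0.2218 0.175 ] yaw 70.05 tilt z [-0.0012 -0.0011 -1.    ] t 7.075 q [  0.3  41.2 -40.3  83.6  28.   65.6 -64.6]
 -> (0.436, 0.334, 0.176, 70) shift(tool) units [ 0.927 -5.669 -0.025] then turn 0.005
 -> (0.436, 0.334, 0.04, 100) shift(tool) units [0.  0.  3.4] then turn -3.0
 -> (0.436, 0.334, 0.15, 0) shift(tool) units [ 0.    0.   -2.75] then turn 10.0
0.054299449291528155
```

>>> jog_arm(deltas=[[[0,0,0,0.155,-0.94,0,0],[0,0,0,0.155,-0.95,0,0],[0,0,0,0.155,-0.95,0,0],[0,0,0,0.155,-0.95,0,0],[0,0,0,0.155,-0.94,0,0],[0,0,0,0.155,-0.94,0,0],[0,0,0,0,0,0,0],[0,0,0,0,0,1,0],[0,0,0,0,0,1,0],[0,0,0,0,0,0.8,0],[0,0,0,0,0,0.3,0],[0,0,0,0,0,0.15,0]]])

```text
t: 8.57
ee_pos: [0.4366, 0.3344, 0.0454]
tcp_rot: [[0.342, 0.94, -0.001], [0.94, -0.342, -0.001], [-0.001, -0.001, -1.0]]
contact_force: [-0.0, 0.2, -1.5]
grip_width: 0.0542
gripper_force: 53.7
```

>>> jog_arm(deltas=[[[0,0,0,0,0,0.1,0],[0,0,0,0,0,0.03,0],[0,0,0,0,0,0,0]]])

```text
t: 8.95
ee_pos: [0.4368, 0.3349, 0.0415]
tcp_rot: [[0.341, 0.94, 0.001], [0.94, -0.341, 0.001], [0.001, 0.001, -1.0]]
contact_force: [0.7, 0.3, -2.0]
grip_width: 0.0542
gripper_force: 53.7
```

>>> jog_arm(deltas=[[[0,0,0,0,0,0.04,0],[0,0,0,0,0,0,0.85],[0,0,0,0,0,0,0.85],[0,0,0,0,0,0,0.85],[0,0,0,0,0,-0.5,0.85],[0,0,0,0,0,-1,0.85],[0,0,0,0,0,-1,0.85],[0,0,0,0,0,-1,0.85],[0,0,0,0,0,-0.5,0.85]]])

```text
t: 10.07
ee_pos: [0.4368, 0.3353, 0.2017]
tcp_rot: [[0.341, 0.94, 0.002], [0.94, -0.341, 0.002], [0.002, 0.002, -1.0]]
contact_force: [0.1, 0.2, -0.6]
grip_width: 0.0728
gripper_force: 0.0
```

>>> jog_arm(deltas=[[[0,0,1,0,0,0,0.85],[0,0,1,0,0,0,0.85],[0,0,1,0,0,0,0.85],[0,0,1,0,0,0,0.85],[0,0,1,0,0,0,0.85],[0,0,1,0,0,0,0.85],[0,0,1,0,0,0,0.85],[0,0,1,-0.1,0.7,0,0.85],[0,0,0.15,-0.1,0.9,0,0.85],[0,0,0,-0.1,0.9,0,0.85],[0,0,0,-0.1,0.9,0,0.85],[0,0,0,0,0.4,0,0.85]]])

```text
t: 11.58
ee_pos: [0.3964, 0.1855, 0.1994]
tcp_rot: [[0.98, -0.2, -0.0], [-0.2, -0.98, -0.001], [0.0, 0.001, -1.0]]
contact_force: [-0.2, -0.2, -0.4]
grip_width: 0.0727
gripper_force: 0.0
```

>>> jog_arm(deltas=[[[0,0,0,0,0,0,0.85],[0,0,0,0,0,0,0.85]]])

```text
t: 11.82
ee_pos: [0.3976, 0.1886, 0.1995]
tcp_rot: [[0.98, -0.198, 0.001], [-0.198, -0.98, 0.001], [0.0, -0.001, -1.0]]
contact_force: [0.1, -0.2, -0.5]
grip_width: 0.0724
gripper_force: 0.0
```

```bash
cat >> h.py <<'E'
def carton(near,name=None,off=.044,z=.0255):
    """find the carton nearest to `near` in the wrist view and plan the grasp"""
    f=grab("wrist",name);o,m=rects(f,.012,None,900)
    o=[r for r in o if r[2][1]<140 and r[2][0]>40]
    for r in o: print("  seen",r[0],"yaw %.1f"%r[1],np.round(r[2],1),np.round(r[3],0))
    r=min(o,key=lambda r:np.linalg.norm(r[0]-np.array(near)))
    a=np.radians(r[1]);g=r[0]-off*np.array([np.cos(a),np.sin(a)]);print("grasp",g)
    plan((g[0],g[1],z,r[1]))
E
python3 - <<'E'
from h import *
carton((.45,.158),"w4")
E
```

```text
seen [ 0.4477 -0.0127] yaw 8.0 [ 58.4 120.8] [483.  89.]
  seen [0.4468 0.1602] yaw -11.6 [ 52.5 120.3] [298. 130.]
  seen [0.4331 0.35  ] yaw 69.8 [ 76.6 115.7] [109. 185.]
grasp [0.4037 0.1691]
now [0.3975 0.1887 0.1994] yaw -11.37 tilt z [ 0.0005  0.0011 -1.    ] t 11.875 q [ -12.    17.   -21.5  117.     8.3   47.4 -139.6]
 -> (np.float64(0.4036712558567524), np.float64(0.16910424485057593), 0.0255, np.float32(-11.609589)) shift(tool) units [0.248 0.449 4.348] then turn 0.024
```

View pics/w4.png

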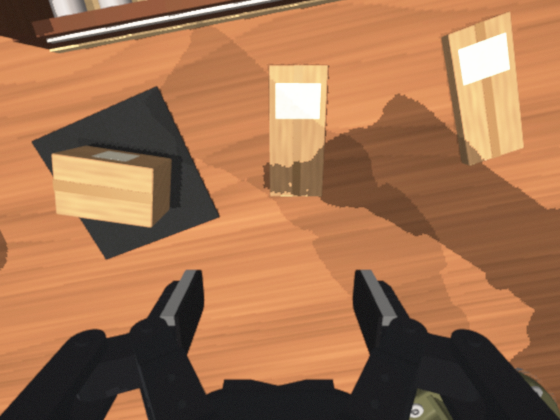

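The wrist view shows the box lying on the mat at (110,187). The carton at (298,130) is lined up with the fingers.

>>> jog_arm(deltas=[[[0,0,0.02,0.25,0.45,0,0.8],[0,0,0,0,0,1,0.8],[0,0,0,0,0,1,0.8],[0,0,0,0,0,1,0.8],[0,0,0,0,0,1,0.8],[0,0,0,0,0,0.3,0.8],[0,0,0,0,0,0.1,0.8],[0,0,0,0,0,0,0.8]]], squeeze=70)

```text
t: 12.88
ee_pos: [0.4038, 0.1681, 0.024]
tcp_rot: [[0.979, -0.202, 0.001], [-0.202, -0.979, 0.001], [0.001, -0.001, -1.0]]
contact_force: [0.4, 0.6, 0.4]
grip_width: 0.0687
gripper_force: 0.0
```

>>> jog_arm(deltas=[[[0,0,0,0,0,0,0],[0,0,0,0,0,0,0],[0,0,0,0,0,0,0],[0,0,0,0,0,0,0],[0,0,0,0,0,0,0]]])

```text
t: 13.5
ee_pos: [0.404, 0.168, 0.0248]
tcp_rot: [[0.979, -0.202, 0.003], [-0.202, -0.979, 0.001], [0.002, -0.002, -1.0]]
contact_force: [-1.4, 0.6, 10.5]
grip_width: 0.0498
gripper_force: 71.2
```

>>> jog_arm(deltas=[[[0,0,0,0,0,-0.5,0],[0,0,0,0,0,-1,0],[0,0,0,0,0,-1,0],[0,0,0,0,0,-0.5,0],[0,0,0,0,0,0,0]]])

```text
t: 14.12
ee_pos: [0.4041, 0.1677, 0.1451]
tcp_rot: [[0.979, -0.203, 0.004], [-0.203, -0.979, 0.001], [0.004, -0.002, -1.0]]
contact_force: [0.2, -0.1, -0.9]
grip_width: 0.05
gripper_force: 73.7
```

```bash
cat >> h.py <<'E'
TR=np.array([.5605,-.0895]);YAW=-1.8
def hole(y,gap=.115,z=.084,TRo=None):
    a=np.radians(YAW);u=np.array([np.cos(a),np.sin(a)]);v=np.array([-u[1],u[0]])
    m=(TR if TRo is None else TRo)+y*v;p=m-gap*u
    print("mouth",m,"grip",arm.state()["grip_width"]);plan((p[0],p[1],arm.state()["ee_pos"][2],YAW),(p[0],p[1],z,YAW))
E
python3 -c "
from h import *
hole(.0915)"
```

```text
mouth [0.5634 0.002 ] grip 0.050007280739106146
now [0.4041 0.1677 0.1451] yaw -11.70 tilt z [ 0.0041  0.0013 -1.    ] t 14.125 q [ -10.4   21.3  -20.8  121.7   12.    38.6 -140.9]
 -> (np.float64(0.44843083001358963), np.float64(0.005567087567449194), np.float64(0.14508281927342928), -1.8) shift(tool) units [ 1.906  3.744 -0.   ] then turn -0.99
 -> (np.float64(0.44843083001358963), np.float64(0.005567087567449194), 0.084, -1.8) shift(tool) units [ 0.    -0.     1.527] then turn -0.0
```

>>> jog_arm(deltas=[[[0,0,0,0.4765,0.936,0,0],[0,0,0,0.4765,0.936,0,0],[0,0,0,0.4765,0.936,0,0],[0,0,0,0.4765,0.936,0,0],[0,0,-0.99,0,0,0,0],[0,0,0,0,0,0.8,0],[0,0,0,0,0,0.72,0],[0,0,0,0,0,0,0],[0,0,0,0,0,0,0]]])

```text
t: 15.25
ee_pos: [0.4476, 0.0057, 0.0827]
tcp_rot: [[1.0, -0.03, -0.0], [-0.03, -1.0, 0.0], [-0.0, -0.0, -1.0]]
contact_force: [0.5, 0.6, -0.8]
grip_width: 0.0496
gripper_force: 73.8
```

```bash
python3 -c "
from h import *
f=grab('wrist','w5');hole(.0915);print(rects(f,.073,(150,60,420,300),900)[0])"
```

```text
mouth [0.5634 0.002 ] grip 0.04947744447812454
now [0.448  0.0057 0.0831] yaw -1.74 tilt z [ 0.0008  0.0001 -1.    ] t 15.3 q [   9.7   28.2  -19.3  124.1   18.1   30.2 -114.9]
 -> (np.float64(0.44843083001358963), np.float64(0.005567087567449194), np.float64(0.083115648751195), -1.8) shift(tool) units [ 0.01   0.003 -0.   ] then turn 0.006
 -> (np.float64(0.44843083001358963), np.float64(0.005567087567449194), 0.084, -1.8) shift(tool) units [ 0.    -0.    -0.022] then turn -0.0
[(array([0.4943, 0.0003]), np.float32(-0.55991364), [59.60853958129883, 104.56009674072266], (279.1828918457031, 178.85421752929688))]
```

View pics/w5.png

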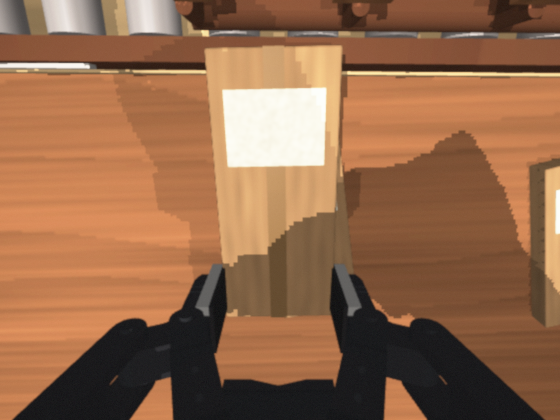

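The held carton's front edge is at row 47, columns 207 to 341. The partition noses are at (190,8) and (360,10), so the hole is centred on column 275, which is the carton's centre. I check the carton's pitch from how its width tapers.

```bash
cat >> h.py <<'E'
def pitch(f,rows=(60,80,175,190,205)):
    """depth of the held carton's top from its 52 mm width, in tool coords (ahead of TCP, above TCP)"""
    h=cv2.cvtColor(f["color"],cv2.COLOR_BGR2HSV);s=arm.state();Rt=np.array(s["tcp_rot"]);P=[]
    for r in rows:
        row=h[r].astype(int);ok=((row[:,0]>=14)&(row[:,1]<138))|((row[:,1]<70)&(row[:,2]>110))
        a=b=275
        while ok[a-1:a+1].any() or ok[a-4:a].any(): a-=1
        while ok[b:b+2].any() or ok[b+1:b+5].any(): b+=1
        d=.052*f["f"]/(b-a)
        X=f["R"].T@(np.array([((a+b)/2-f["cx"])/f["f"]*d,(r-f["cy"])/f["f"]*d,d])-f["t"])
        q=Rt.T@(X-s["ee_pos"]);P.append(q);print(r,a,b,"tool",q)
E
python3 -c "
from h import *
f=grab('wrist');pitch(f,(50,60,80,120,160,175,190,205))"
```

```text
50 204 343 tool [ 0.102  -0.0012  0.0127]
60 204 342 tool [ 0.0986 -0.0014  0.0124]
80 206 342 tool [ 0.0916 -0.001   0.0119]
120 209 340 tool [ 0.0769 -0.0009  0.0117]
160 213 341 tool [0.0613 0.0001 0.0094]
175 214 343 tool [0.0558 0.0007 0.0064]
190 215 345 tool [0.0504 0.0013 0.0035]
205 216 346 tool [0.0447 0.0017 0.0015]
```

>>> jog_arm(deltas=[[[0,0,0,0,0,-0.05,0],[0,0,0,0.2,0,0,0],[0,0,0,0.2,0,0,0],[0,0,0,0.2,0,0,0],[0,0,0,0.1,0,0,0],[0,0,0,0,0,0,0]]])

```text
t: 16.1
ee_pos: [0.4759, 0.0047, 0.0844]
tcp_rot: [[1.0, -0.031, -0.0], [-0.031, -1.0, 0.0], [-0.0, -0.0, -1.0]]
contact_force: [-0.8, -0.2, -1.3]
grip_width: 0.0497
gripper_force: 73.8
```

>>> jog_arm(deltas=[[[0,0,0,0.3,0,0,0],[0,0,0,0.3,0,0,0],[0,0,0,0.3,0,0,0],[0,0,0,0.3,0,0,0],[0,0,0,0.3,0,0,0],[0,0,0,0.18,0,0,0],[0,0,0,0,0,0,0]]])

```text
t: 16.98
ee_pos: [0.5435, 0.0029, 0.0844]
tcp_rot: [[1.0, -0.03, 0.001], [-0.03, -1.0, 0.0], [0.001, -0.001, -1.0]]
contact_force: [0.3, 1.6, -1.9]
grip_width: 0.0498
gripper_force: 73.8
```

>>> jog_arm(deltas=[[[0,0,0,0,0,0.04,0],[0,0,0,0,0,0,0.8],[0,0,0,0,0,0,0.8],[0,0,0,0,0,-0.5,0.8],[0,0,0,0,0,-0.5,0.5],[0,0,0,-0.45,0,0,0],[0,0,0,-0.5,0,0,0],[0,0,0,0,0,0,0],[0,0,0,0,0,0.5,0],[0,0,0,0,0,0.4,0],[0,0,0,0,0,0,0]]])

```text
t: 18.35
ee_pos: [0.5049, 0.0037, 0.0861]
tcp_rot: [[1.0, -0.031, -0.001], [-0.031, -1.0, -0.0], [-0.001, 0.0, -1.0]]
contact_force: [0.3, 0.0, -0.3]
grip_width: 0.0001
gripper_force: 0.0
```

>>> jog_arm(deltas=[[[0,0,0,0.2,0,0,0],[0,0,0,0.2,0,0,0],[0,0,0,0.2,0,0,0],[0,0,0,0.2,0,0,0],[0,0,0,0.15,0,0,0],[0,0,0,0,0,0,0]]])

```text
t: 19.1
ee_pos: [0.5437, 0.0026, 0.0869]
tcp_rot: [[1.0, -0.031, 0.001], [-0.031, -1.0, 0.0], [0.001, -0.0, -1.0]]
contact_force: [-0.2, -0.0, 0.4]
grip_width: 0.0002
gripper_force: 0.0
```

>>> jog_arm(deltas=[[[0,0,0,0.05,0,0,0],[0,0,0,0.05,0,0,0],[0,0,0,0,0,0,0]]])

```text
t: 19.48
ee_pos: [0.5462, 0.0026, 0.0868]
tcp_rot: [[1.0, -0.03, -0.001], [-0.03, -1.0, -0.0], [-0.001, 0.0, -1.0]]
contact_force: [-4.0, 1.0, 1.9]
grip_width: -0.0001
gripper_force: 1.9
```

>>> jog_arm(deltas=[[[0,0,0,0.05,0,0,0],[0,0,0,0,0,0,0]]])

```text
t: 19.73
ee_pos: [0.5476, 0.0026, 0.0867]
tcp_rot: [[1.0, -0.03, -0.003], [-0.03, -1.0, -0.0], [-0.003, 0.0, -1.0]]
contact_force: [-7.4, 1.0, 3.7]
grip_width: -0.0
gripper_force: 3.3
```

>>> jog_arm(deltas=[[[0,0,0,0.05,0,0,0],[0,0,0,0,0,0,0]]])

```text
t: 19.98
ee_pos: [0.5477, 0.0026, 0.0865]
tcp_rot: [[1.0, -0.03, -0.006], [-0.03, -1.0, -0.001], [-0.006, 0.001, -1.0]]
contact_force: [-11.6, 1.4, 7.1]
grip_width: 0.0
gripper_force: 5.8
```

>>> jog_arm(deltas=[[[0,0,0,-0.5,0,0,0],[0,0,0,-0.7,0.1,-0.8,0.8],[0,0,0,-0.8,0.2,-0.9,0.8],[0,0,0,-0.8,0.2,-0.9,0.8],[0,0,0,-0.8,0,-0.2,0.8],[0,0,-0.98,0,0,0,0.8],[0,0,0,0,0,0,0.8],[0,0,0,0,0,0,0.8]]])

```text
t: 20.98
ee_pos: [0.407, -0.0133, 0.1989]
tcp_rot: [[0.991, 0.136, 0.001], [0.136, -0.991, 0.0], [0.001, -0.0, -1.0]]
contact_force: [0.3, -0.2, -0.4]
grip_width: 0.0682
gripper_force: 0.0
```

```bash
python3 - <<'E'
from h import *
carton((.45,-.015),"w6",z=.026)
E
```

```text
seen [ 0.4354 -0.194 ] yaw 13.7 [ 58.1 121.7] [463. 182.]
  seen [ 0.4485 -0.015 ] yaw 7.8 [ 52.6 119.6] [286. 144.]
grasp [ 0.4049 -0.021 ]
now [ 0.4069 -0.0132  0.1988] yaw 7.88 tilt z [ 0.0005  0.0003 -1.    ] t 21.025 q [ 20.7  14.8 -28.  121.1   9.5  46.2 -95.3]
 -> (np.float64(0.4048788949549198), np.float64(-0.021008644595742226), 0.026, np.float32(7.7920685)) shift(tool) units [-0.077  0.186  4.321] then turn 0.009
```

>>> jog_arm(deltas=[[[0,0,0.01,-0.08,0.19,0,0.8],[0,0,0,0,0,1,0.8],[0,0,0,0,0,1,0.8],[0,0,0,0,0,1,0.8],[0,0,0,0,0,1,0.8],[0,0,0,0,0,0.32,0.8],[0,0,0,0,0,0,0.8],[0,0,0,0,0,0,0],[0,0,0,0,0,0,0],[0,0,0,0,0,0,0],[0,0,0,0,0,0,0],[0,0,0,0,0,0,0]]])

```text
t: 22.52
ee_pos: [0.4045, -0.0213, 0.0271]
tcp_rot: [[0.99, 0.138, 0.002], [0.138, -0.99, -0.0], [0.002, 0.0, -1.0]]
contact_force: [-1.7, 0.5, 7.7]
grip_width: 0.0497
gripper_force: 72.6
```

>>> jog_arm(deltas=[[[0,0,0,0,0,-0.5,0],[0,0,0,0,0,-1,0],[0,0,0,0,0,-1,0],[0,0,0,0,0,-0.5,0],[0,0,0,0,0,0,0]]])

```text
t: 23.15
ee_pos: [0.405, -0.0216, 0.1476]
tcp_rot: [[0.991, 0.137, 0.004], [0.137, -0.991, -0.001], [0.004, 0.001, -1.0]]
contact_force: [0.4, 0.5, -1.7]
grip_width: 0.0494
gripper_force: 73.0
```

```bash
python3 -c "
from h import *
hole(.0305,z=.086)"
```

```text
mouth [ 0.5615 -0.059 ] grip 0.049413916910490185
now [ 0.405  -0.0216  0.1476] yaw 7.88 tilt z [ 0.004  -0.0008 -1.    ] t 23.15 q [ 20.8  19.4 -28.  125.7  14.9  37.7 -99.8]
 -> (np.float64(0.44651477370982384), np.float64(-0.05540281261486043), np.float64(0.14760386655867677), -1.8) shift(tool) units [ 0.911  0.98  -0.   ] then turn 0.968
 -> (np.float64(0.44651477370982384), np.float64(-0.05540281261486043), 0.086, -1.8) shift(tool) units [ 0.   -0.    1.54] then turn -0.0
```

>>> jog_arm(deltas=[[[0,0,0,0.91,0.98,0,0],[0,0,0.97,0,0,0,0],[0,0,0,0,0,0.8,0],[0,0,0,0,0,0.72,0],[0,0,0,0,0,0,0],[0,0,0,0,0,0,0]]])

```text
t: 23.9
ee_pos: [0.4457, -0.0548, 0.0855]
tcp_rot: [[1.0, -0.03, -0.0], [-0.03, -1.0, 0.0], [-0.0, -0.0, -1.0]]
contact_force: [-0.5, -0.0, -1.7]
grip_width: 0.0495
gripper_force: 73.3
```

```bash
cat >> h.py <<'E'
def nose(f,box=(335,0,385,24)):
    a=cv2.imread("pics/w5.png");x0,y0,x1,y1=box;t=a[y0:y1,x0:x1]
    s=f["color"][0:45,x0-60:x1+60];r=cv2.matchTemplate(s,t,cv2.TM_CCOEFF_NORMED);_,v,_,l=cv2.minMaxLoc(r)
    print("nose match",round(v,2),"shift px",l[0]-60,l[1],"mm in y",-(l[0]-60)*61/172)
E
python3 -c "
from h import *
f=grab('wrist','w7');nose(f);nose(f,(510,0,559,24)) if 0 else None;pitch(f,(50,60,80,120));hole(.0305,z=.0865)"
```

```text
nose match 0.9 shift px -1 0 mm in y 0.3546511627906977
50 207 343 tool [ 0.1022 -0.0006  0.0159]
60 208 343 tool [ 0.0987 -0.0005  0.0156]
80 209 342 tool [ 0.0916 -0.0005  0.0151]
120 212 340 tool [ 0.0765 -0.0003  0.015 ]
mouth [ 0.5615 -0.059 ] grip 0.049156048491788416
now [ 0.446  -0.0549  0.0858] yaw -1.74 tilt z [ 0.0007 -0.     -1.    ] t 23.95 q [  18.5   28.2  -20.8  123.8   19.    31.  -108.2]
 -> (np.float64(0.44651477370982384), np.float64(-0.05540281261486043), np.float64(0.08584104525280335), -1.8) shift(tool) units [ 0.013  0.013 -0.   ] then turn 0.006
 -> (np.float64(0.44651477370982384), np.float64(-0.05540281261486043), 0.0865, -1.8) shift(tool) units [ 0.    -0.    -0.016] then turn -0.0
```

>>> jog_arm(deltas=[[[0,0,0,0,0,-0.04,0],[0,0,0,0.2,0,0,0],[0,0,0,0.2,0,0,0],[0,0,0,0.2,0,0,0],[0,0,0,0.1,0,0,0],[0,0,0,0,0,0,0]]])

```text
t: 24.7
ee_pos: [0.4738, -0.0558, 0.0867]
tcp_rot: [[1.0, -0.031, -0.0], [-0.031, -1.0, 0.0], [-0.0, -0.0, -1.0]]
contact_force: [0.3, -1.2, -0.9]
grip_width: 0.0496
gripper_force: 73.3
```

>>> jog_arm(deltas=[[[0,0,0,0.3,0,0,0],[0,0,0,0.3,0,0,0],[0,0,0,0.3,0,0,0],[0,0,0,0.3,0,0,0],[0,0,0,0.3,0,0,0],[0,0,0,0.18,0,0,0],[0,0,0,0,0,0,0]]])

```text
t: 25.58
ee_pos: [0.5413, -0.0577, 0.0868]
tcp_rot: [[1.0, -0.03, 0.0], [-0.03, -1.0, 0.0], [0.0, -0.0, -1.0]]
contact_force: [0.5, 0.4, -1.6]
grip_width: 0.0495
gripper_force: 73.3
```

>>> jog_arm(deltas=[[[0,0,0,0,0,0.04,0],[0,0,0,0,0,0,0.8],[0,0,0,0,0,0,0.8],[0,0,0,0,0,-0.5,0.8],[0,0,0,0,0,-0.5,0.5],[0,0,0,-0.45,0,0,0],[0,0,0,-0.5,0,0,0],[0,0,0,0,0,0,0],[0,0,0,0,0,0.5,0],[0,0,0,0,0,0.45,0],[0,0,0,0,0,0,0]]])

```text
t: 26.95
ee_pos: [0.5029, -0.0567, 0.0864]
tcp_rot: [[1.0, -0.03, -0.002], [-0.03, -1.0, 0.0], [-0.002, -0.0, -1.0]]
contact_force: [-0.1, -0.3, 0.9]
grip_width: -0.0004
gripper_force: 0.0
```

>>> jog_arm(deltas=[[[0,0,0,0.2,0,0,0],[0,0,0,0.2,0,0,0],[0,0,0,0.2,0,0,0],[0,0,0,0.2,0,0,0],[0,0,0,0.15,0,0,0],[0,0,0,0.05,0,0,0],[0,0,0,0.05,0,0,0],[0,0,0,0.05,0,0,0],[0,0,0,0,0,0,0]]])

```text
t: 28.08
ee_pos: [0.5444, -0.058, 0.087]
tcp_rot: [[1.0, -0.03, -0.005], [-0.03, -1.0, -0.0], [-0.005, 0.001, -1.0]]
contact_force: [-8.2, 0.3, 5.7]
grip_width: 0.0001
gripper_force: 3.9
```

>>> jog_arm(deltas=[[[0,0,0,0.05,0,0,0],[0,0,0,0,0,0,0]]])

```text
t: 28.32
ee_pos: [0.5449, -0.0585, 0.0868]
tcp_rot: [[0.999, -0.031, -0.008], [-0.031, -1.0, -0.001], [-0.008, 0.001, -1.0]]
contact_force: [-11.9, 0.6, 9.3]
grip_width: 0.0001
gripper_force: 5.8
```

>>> jog_arm(deltas=[[[0,0,0,-0.5,0,0,0],[0,0,0,-0.6,0.4,-0.8,0.8],[0,0,0,-0.65,0.8,-0.8,0.8],[0,0,0,-0.65,0.8,-0.8,0.8],[0,0,0,-0.65,0.9,-0.4,0.8],[0,0,0,-0.6,0.9,0,0.8],[0,0,-0.8,0,0,0,0.8],[0,0,-0.75,0,0,0,0.8],[0,0,0,0,0,0,0.8],[0,0,0,0,0,0,0.8]]])

```text
t: 29.58
ee_pos: [0.3984, -0.2056, 0.1994]
tcp_rot: [[0.972, 0.235, 0.0], [0.235, -0.972, -0.0], [0.0, 0.0, -1.0]]
contact_force: [0.7, -0.1, -0.5]
grip_width: 0.0683
gripper_force: 0.0
```

```bash
python3 - <<'E'
from h import *
carton((.437,-.195),"w8",z=.0255)
E
```

```text
seen [ 0.4483 -0.345 ] yaw -13.5 [ 57.7 120.7] [429. 171.]
  seen [ 0.4355 -0.1965] yaw 13.7 [ 52.5 119.5] [276. 147.]
grasp [ 0.3928 -0.2069]
now [ 0.3984 -0.2056  0.1993] yaw 13.63 tilt z [ 0.0002 -0.0001 -1.    ] t 29.625 q [ 46.6  18.5 -29.6 115.8  12.1  48.6 -66.1]
 -> (np.float64(0.39276614302396773), np.float64(-0.20687470314651726), 0.0255, np.float32(13.653046)) shift(tool) units [-0.144 -0.001  4.345] then turn -0.003
```

>>> jog_arm(deltas=[[[0,0,0,-0.14,0,0,0.8],[0,0,0,0,0,1,0.8],[0,0,0,0,0,1,0.8],[0,0,0,0,0,1,0.8],[0,0,0,0,0,1,0.8],[0,0,0,0,0,0.35,0.8],[0,0,0,0,0,0,0.8],[0,0,0,0,0,0,0],[0,0,0,0,0,0,0],[0,0,0,0,0,0,0],[0,0,0,0,0,0,0],[0,0,0,0,0,0,0]]])

```text
t: 31.12
ee_pos: [0.3931, -0.207, 0.0264]
tcp_rot: [[0.971, 0.238, 0.001], [0.238, -0.971, -0.001], [0.001, 0.001, -1.0]]
contact_force: [-1.6, 2.2, 8.4]
grip_width: 0.0495
gripper_force: 72.7
```

>>> jog_arm(deltas=[[[0,0,0,0,0,-0.5,0],[0,0,0,0,0,-1,0],[0,0,0,0,0,-1,0],[0,0,0,0,0,-0.5,0],[0,0,0,0,0,0,0]]])

```text
t: 31.75
ee_pos: [0.3935, -0.2076, 0.1471]
tcp_rot: [[0.972, 0.237, 0.004], [0.237, -0.972, -0.002], [0.003, 0.003, -1.0]]
contact_force: [0.3, -0.7, -1.2]
grip_width: 0.0495
gripper_force: 72.9
```

```bash
python3 -c "
from h import *
hole(-.0305,z=.086)"
```

```text
mouth [ 0.5595 -0.12  ] grip 0.04945150067286335
now [ 0.3935 -0.2076  0.1471] yaw 13.69 tilt z [ 0.0036 -0.0024 -1.    ] t 31.75 q [ 45.8  22.6 -28.9 120.5  16.7  40.4 -70.3]
 -> (np.float64(0.44459871740605794), np.float64(-0.11637271279717006), np.float64(0.14707747712636443), -1.8) shift(tool) units [ 1.781 -1.914 -0.   ] then turn 1.549
 -> (np.float64(0.44459871740605794), np.float64(-0.11637271279717006), 0.086, -1.8) shift(tool) units [ 0.    -0.     1.527] then turn -0.0
```

>>> jog_arm(deltas=[[[0,0,0,0.6,-0.64,0,0],[0,0,0,0.6,-0.64,0,0],[0,0,0,0.58,-0.63,0,0],[0,0,0.8,0,0,0,0],[0,0,0.75,0,0,0,0],[0,0,0,0,0,0.8,0],[0,0,0,0,0,0.72,0],[0,0,0,0,0,0,0],[0,0,0,0,0,0,0]]])

```text
t: 32.88
ee_pos: [0.4439, -0.1157, 0.0848]
tcp_rot: [[1.0, -0.03, -0.0], [-0.03, -1.0, 0.0], [-0.0, -0.0, -1.0]]
contact_force: [0.7, -0.5, -0.6]
grip_width: 0.0495
gripper_force: 73.0
```

```bash
python3 -c "
from h import *
f=grab('wrist','w9');nose(f);pitch(f,(50,60,80,120));hole(-.0305,z=.0865)"
```

```text
nose match 0.92 shift px 1 0 mm in y -0.3546511627906977
50 207 344 tool [ 0.1021 -0.0005  0.0149]
60 207 344 tool [ 0.0985 -0.0005  0.0136]
80 209 343 tool [ 0.0915 -0.0003  0.0141]
120 212 341 tool [ 0.0766 -0.0002  0.0139]
mouth [ 0.5595 -0.12  ] grip 0.04951674356227094
now [ 0.4442 -0.1158  0.0851] yaw -1.75 tilt z [ 0.0008 -0.0002 -1.    ] t 32.925 q [  26.2   28.8  -21.   122.5   19.1   31.7 -100.5]
 -> (np.float64(0.44459871740605794), np.float64(-0.11637271279717006), np.float64(0.08514597490579043), -1.8) shift(tool) units [ 0.01   0.014 -0.   ] then turn 0.005
 -> (np.float64(0.44459871740605794), np.float64(-0.11637271279717006), 0.0865, -1.8) shift(tool) units [ 0.    -0.    -0.034] then turn -0.0
```

Aligned again, so I insert.

>>> jog_arm(deltas=[[[0,0,0,0,0.01,-0.04,0],[0,0,0,0.2,0,0,0],[0,0,0,0.2,0,0,0],[0,0,0,0.2,0,0,0],[0,0,0,0.1,0,0,0],[0,0,0,0,0,0,0]]])

```text
t: 33.67
ee_pos: [0.472, -0.1169, 0.0859]
tcp_rot: [[1.0, -0.03, -0.0], [-0.03, -1.0, 0.0], [-0.0, -0.0, -1.0]]
contact_force: [-0.0, 0.2, -1.1]
grip_width: 0.0494
gripper_force: 73.0
```

>>> jog_arm(deltas=[[[0,0,0,0.3,0,0,0],[0,0,0,0.3,0,0,0],[0,0,0,0.3,0,0,0],[0,0,0,0.3,0,0,0],[0,0,0,0.3,0,0,0],[0,0,0,0.18,0,0,0],[0,0,0,0,0,0,0]]])

```text
t: 34.55
ee_pos: [0.5393, -0.119, 0.0859]
tcp_rot: [[1.0, -0.03, 0.0], [-0.03, -1.0, 0.0], [0.0, -0.0, -1.0]]
contact_force: [-1.2, 0.6, -0.6]
grip_width: 0.0496
gripper_force: 73.0
```

>>> jog_arm(deltas=[[[0,0,0,0,0,0.04,0],[0,0,0,0,0,0,0.8],[0,0,0,0,0,0,0.8],[0,0,0,0,0,-0.5,0.8],[0,0,0,0,0,-0.5,0.5],[0,0,0,-0.45,0,0,0],[0,0,0,-0.5,0,0,0],[0,0,0,0,0,0,0],[0,0,0,0,0,0.5,0],[0,0,0,0,0,0.42,0],[0,0,0,0,0,0,0]]])

```text
t: 35.92
ee_pos: [0.501, -0.1178, 0.0869]
tcp_rot: [[1.0, -0.03, -0.001], [-0.03, -1.0, 0.001], [-0.001, -0.001, -1.0]]
contact_force: [0.6, -0.0, 0.7]
grip_width: -0.0002
gripper_force: 0.0
```

>>> jog_arm(deltas=[[[0,0,0,0.2,0,0,0],[0,0,0,0.2,0,0,0],[0,0,0,0.2,0,0,0],[0,0,0,0.2,0,0,0],[0,0,0,0.15,0,0,0],[0,0,0,0.05,0,0,0],[0,0,0,0.05,0,0,0],[0,0,0,0.05,0,0,0],[0,0,0,0,0,0,0]]])

```text
t: 37.05
ee_pos: [0.5431, -0.1195, 0.0874]
tcp_rot: [[1.0, -0.031, -0.004], [-0.031, -1.0, -0.0], [-0.004, 0.001, -1.0]]
contact_force: [-5.7, -0.4, 3.9]
grip_width: 0.0001
gripper_force: 2.9
```

>>> jog_arm(deltas=[[[0,0,0,0.05,0,0,0],[0,0,0,0,0,0,0]]])

```text
t: 37.3
ee_pos: [0.5433, -0.1196, 0.0872]
tcp_rot: [[0.999, -0.031, -0.007], [-0.031, -1.0, -0.001], [-0.007, 0.001, -1.0]]
contact_force: [-10.6, 1.1, 7.0]
grip_width: -0.0
gripper_force: 5.2
```

>>> jog_arm(deltas=[[[0,0,0,-0.5,0,0,0],[0,0,0,-0.5,0.6,-0.8,0.8],[0,0,0,-0.5,0.8,-0.8,0.8],[0,0,0,-0.5,0.8,-0.8,0.8],[0,0,0,-0.5,0.9,-0.4,0.8],[0,0,0,-0.4,0.9,0,0.8],[0,0,0,-0.37,0.9,0,0.8],[0,0,0.6,0,0.58,0,0.8],[0,0,0.57,0,0,0,0.8],[0,0,0,0,0,0,0.8],[0,0,0,0,0,0,0.8]]])

```text
t: 38.67
ee_pos: [0.4098, -0.3341, 0.1997]
tcp_rot: [[0.973, -0.23, 0.0], [-0.23, -0.973, -0.0], [0.0, 0.0, -1.0]]
contact_force: [1.2, 0.1, 0.3]
grip_width: 0.0677
gripper_force: 0.0
```

```bash
python3 - <<'E'
from h import *
carton((.4485,-.345),"w10",z=.0255)
E
```

```text
seen [ 0.3891 -0.5731] yaw 2.8 [65.5 81.4] [524. 149.]
  seen [ 0.4477 -0.3471] yaw -13.5 [ 52.5 120.3] [282. 146.]
  seen [ 0.5776 -0.2349] yaw 80.0 [49.2 69.1] [118.  30.]
grasp [ 0.4049 -0.3368]
now [ 0.4097 -0.334   0.1998] yaw -13.30 tilt z [ 0.0002 -0.     -1.    ] t 38.725 q [ 51.5  24.3 -21.6 104.9  11.   52.8 -78.3]
 -> (np.float64(0.40492724639177324), np.float64(-0.33678986255079507), 0.0255, np.float32(-13.49408)) shift(tool) units [-0.101  0.095  4.356] then turn 0.019
```

>>> jog_arm(deltas=[[[0,0,0.02,-0.1,0.1,0,0.8],[0,0,0,0,0,1,0.8],[0,0,0,0,0,1,0.8],[0,0,0,0,0,1,0.8],[0,0,0,0,0,1,0.8],[0,0,0,0,0,0.35,0.8],[0,0,0,0,0,0,0.8],[0,0,0,0,0,0,0],[0,0,0,0,0,0,0],[0,0,0,0,0,0,0],[0,0,0,0,0,0,0],[0,0,0,0,0,0,0]]])

```text
t: 40.22
ee_pos: [0.4055, -0.3379, 0.0276]
tcp_rot: [[0.972, -0.236, 0.002], [-0.236, -0.972, -0.002], [0.003, 0.001, -1.0]]
contact_force: [-1.1, 1.4, 6.5]
grip_width: 0.0494
gripper_force: 72.4
```

>>> jog_arm(deltas=[[[0,0,0,0,0,-0.5,0],[0,0,0,0,0,-1,0],[0,0,0,0,0,-1,0],[0,0,0,0,0,-0.5,0],[0,0,0,0,0,0,0]]])

```text
t: 40.85
ee_pos: [0.4055, -0.3382, 0.1481]
tcp_rot: [[0.972, -0.236, 0.004], [-0.236, -0.972, -0.003], [0.004, 0.002, -1.0]]
contact_force: [-0.6, -1.3, -1.4]
grip_width: 0.0493
gripper_force: 72.6
```

```bash
python3 -c "
from h import *
hole(-.0915,z=.086)"
```

```text
mouth [ 0.5576 -0.181 ] grip 0.04934269978051798
now [ 0.4055 -0.3382  0.1481] yaw -13.67 tilt z [ 0.0037 -0.0033 -1.    ] t 40.85 q [ 51.3  27.7 -20.7 109.   13.4  45.3 -80.4]
 -> (np.float64(0.44268266110229215), np.float64(-0.17734261297947967), np.float64(0.14807579167547544), -1.8) shift(tool) units [-0.048 -4.127 -0.   ] then turn -1.187
 -> (np.float64(0.44268266110229215), np.float64(-0.17734261297947967), 0.086, -1.8) shift(tool) units [ 0.    -0.     1.552] then turn -0.0
```

>>> jog_arm(deltas=[[[0,0,0,0,-0.83,0,0],[0,0,0,0,-0.83,0,0],[0,0,0,0,-0.83,0,0],[0,0,0,0,-0.82,0,0],[0,0,0,-0.05,-0.82,0,0],[0,0,-0.6,0,0,0,0],[0,0,-0.59,0,0,0,0],[0,0,0,0,0,0.8,0],[0,0,0,0,0,0.72,0],[0,0,0,0,0,0,0],[0,0,0,0,0,0,0]]])

```text
t: 42.22
ee_pos: [0.4419, -0.1763, 0.0853]
tcp_rot: [[1.0, -0.03, -0.0], [-0.03, -1.0, 0.0], [-0.0, -0.0, -1.0]]
contact_force: [-1.0, 0.5, -0.7]
grip_width: 0.0489
gripper_force: 72.9
```

```bash
python3 -c "
from h import *
f=grab('wrist','w11');nose(f);nose(f,(165,0,215,24));pitch(f,(50,60,80,120));hole(-.0915,z=.0875)"
```

```text
nose match 0.31 shift px 28 14 mm in y -9.930232558139535
nose match 0.82 shift px 7 0 mm in y -2.4825581395348837
50 206 341 tool [ 0.1024 -0.0013  0.0169]
60 206 340 tool [ 0.0989 -0.0015  0.0166]
80 207 340 tool [ 0.0916 -0.0013  0.015 ]
120 210 338 tool [ 0.0765 -0.0012  0.015 ]
mouth [ 0.5576 -0.181 ] grip 0.04939337991793357
now [ 0.4422 -0.1764  0.0856] yaw -1.74 tilt z [ 0.001  -0.0003 -1.    ] t 42.275 q [ 33.7  29.9 -21.5 120.   19.4  33.3 -93.3]
 -> (np.float64(0.44268266110229215), np.float64(-0.17734261297947967), np.float64(0.08562741139604402), -1.8) shift(tool) units [ 0.013  0.023 -0.   ] then turn 0.006
 -> (np.float64(0.44268266110229215), np.float64(-0.17734261297947967), 0.0875, -1.8) shift(tool) units [ 0.    -0.    -0.047] then turn -0.0
```

```bash
python3 -c "
import cv2,numpy as np
a=cv2.imread('pics/w9.png')[0:80,100:460];b=cv2.imread('pics/w11.png')[0:80,100:460]
cv2.imwrite('pics/e.png',cv2.resize(np.vstack([a,b]),None,fx=2.2,fy=3,interpolation=2))"
```

```text
(no output)
```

View pics/e.png

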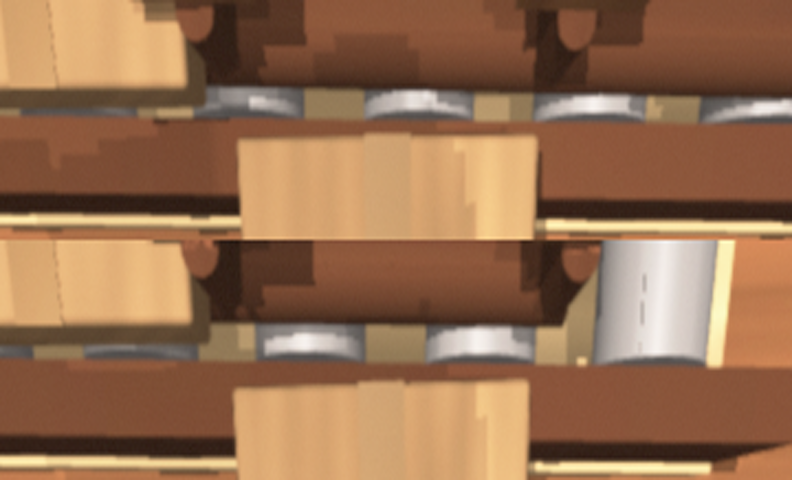

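The top strip shows hole 3 and the bottom strip hole 4. In the bottom strip the noses are at 202 and 583 and the carton is centred on 381, so I need about 1.6 mm more toward -y.

>>> jog_arm(deltas=[[[0,0,0,0,0.04,-0.06,0],[0,0,0,0.2,0,0,0],[0,0,0,0.2,0,0,0],[0,0,0,0.2,0,0,0],[0,0,0,0.1,0,0,0],[0,0,0,0,0,0,0]]])

```text
t: 43.02
ee_pos: [0.4699, -0.1787, 0.0871]
tcp_rot: [[1.0, -0.03, -0.0], [-0.03, -1.0, 0.0], [-0.0, -0.0, -1.0]]
contact_force: [-0.6, 0.5, -0.7]
grip_width: 0.0489
gripper_force: 72.9
```

>>> jog_arm(deltas=[[[0,0,0,0.3,0,0,0],[0,0,0,0.3,0,0,0],[0,0,0,0.3,0,0,0],[0,0,0,0.3,0,0,0],[0,0,0,0.3,0,0,0],[0,0,0,0.18,0,0,0],[0,0,0,0,0,0,0]]])

```text
t: 43.9
ee_pos: [0.5373, -0.1807, 0.0872]
tcp_rot: [[1.0, -0.03, 0.0], [-0.03, -1.0, 0.0], [0.0, -0.0, -1.0]]
contact_force: [0.1, -0.6, -1.5]
grip_width: 0.0493
gripper_force: 72.9
```

>>> jog_arm(deltas=[[[0,0,0,0,0,0.04,0],[0,0,0,0,0,0,0.8],[0,0,0,0,0,0,0.8],[0,0,0,0,0,-0.5,0.8],[0,0,0,0,0,-0.5,0.5],[0,0,0,-0.45,0,0,0],[0,0,0,-0.5,0,0,0],[0,0,0,0,0,0,0],[0,0,0,0,0,0.5,0],[0,0,0,0,0,0.44,0],[0,0,0,0,0,0,0]]])

```text
t: 45.28
ee_pos: [0.4989, -0.1795, 0.0872]
tcp_rot: [[1.0, -0.03, -0.002], [-0.03, -1.0, 0.001], [-0.002, -0.001, -1.0]]
contact_force: [0.5, -0.1, 0.8]
grip_width: -0.0002
gripper_force: 0.0
```

>>> jog_arm(deltas=[[[0,0,0,0.2,0,0,0],[0,0,0,0.2,0,0,0],[0,0,0,0.2,0,0,0],[0,0,0,0.2,0,0,0],[0,0,0,0.15,0,0,0],[0,0,0,0.05,0,0,0],[0,0,0,0.05,0,0,0],[0,0,0,0.05,0,0,0],[0,0,0,0,0,0,0]]])

```text
t: 46.4
ee_pos: [0.541, -0.181, 0.0878]
tcp_rot: [[1.0, -0.031, -0.004], [-0.031, -1.0, 0.0], [-0.004, -0.0, -1.0]]
contact_force: [-6.0, 1.2, 3.7]
grip_width: 0.0004
gripper_force: 2.9
```

>>> jog_arm(deltas=[[[0,0,0,0.05,0,0,0],[0,0,0,0,0,0,0]]])

```text
t: 46.65
ee_pos: [0.5412, -0.181, 0.0876]
tcp_rot: [[0.999, -0.031, -0.007], [-0.031, -1.0, 0.0], [-0.007, 0.0, -1.0]]
contact_force: [-11.1, 1.0, 8.2]
grip_width: 0.0
gripper_force: 5.4
```

>>> jog_arm(deltas=[[[0,0,0,-0.5,0,0,0],[0,0,0,-0.2,0,-1,0],[0,0,0,0,-0.3,-1,0],[0,0,0,0,-0.3,-1,0],[0,0,0,0,-0.3,-1,0],[0,0,0,0,-0.4,-1,0],[0,0,0,0,-0.4,-1,0],[0,0,0,0,0,0,0],[0,0,0,0,0,0,0]]])

```text
t: 47.78
ee_pos: [0.5187, -0.1127, 0.3276]
tcp_rot: [[1.0, -0.031, -0.0], [-0.031, -1.0, -0.001], [-0.0, 0.001, -1.0]]
contact_force: [-0.3, 0.0, -0.9]
grip_width: 0.0001
gripper_force: 0.0
```

```bash
python3 - <<'E'
from h import *
f=grab("wrist","w12");plan((.62,-.265,.2,-1.8),(.62,-.265,.085,-1.8))
import pickle;pickle.dump(f,open("w12.pkl","wb"))
print("predicted home rear-edge px (z .071)",[px(f,np.append(TR+y*np.array([.0314,1])-np.array([.004,0]),.071)) for y in(.0915,.0305,-.0305,-.0915)])
E
```

```text
now [ 0.5184 -0.113   0.3271] yaw -1.79 tilt z [-0.0015 -0.0001 -1.    ] t 47.825 q [ 29.3  18.7 -27.8  92.6   9.1  71.1 -92. ]
 -> (0.62, -0.265, 0.2, -1.8) shift(tool) units [2.657 3.72  3.177] then turn 0.001
 -> (0.62, -0.265, 0.085, -1.8) shift(tool) units [ 0.    -0.     2.875] then turn -0.0
predicted home rear-edge px (z .071) [array([177.5025, 143.1662]), array([229.9729, 143.169 ]), array([282.4156, 143.1717]), array([334.8307, 143.1744])]
```

View pics/w12.png

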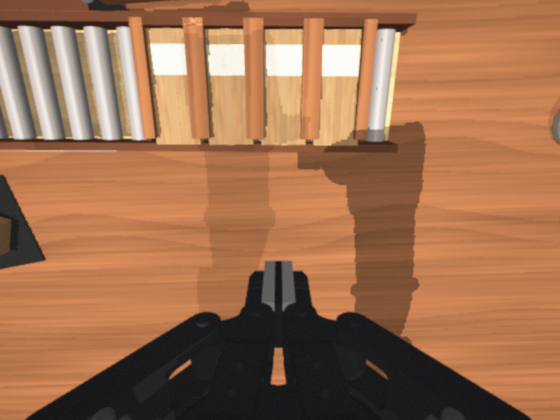

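All four cartons sit with their rear edges at row ~144, where home predicts 143. Now I go behind the tray's -y end.

>>> jog_arm(deltas=[[[0,0,0,0.65,0.93,0.5,0],[0,0,0,0.65,0.93,0.6,0],[0,0,0,0.65,0.93,0.6,0],[0,0,0,0.7,0.95,0.6,0],[0,0,0,0,0,0.9,0],[0,0,0,0,0,0.9,0],[0,0,0,0,0,0.9,0],[0,0,0,0,0,0.9,0],[0,0,0,0,0,0.15,0],[0,0,0,0,0,0,0]]])

```text
t: 49.08
ee_pos: [0.6201, -0.2653, 0.0858]
tcp_rot: [[1.0, -0.031, -0.001], [-0.031, -1.0, 0.0], [-0.001, -0.0, -1.0]]
contact_force: [0.4, 0.0, 0.1]
grip_width: 0.0001
gripper_force: 0.0
```

>>> jog_arm(deltas=[[[0,0,0,0,-0.4,0,0],[0,0,0,0,-0.3,0,0],[0,0,0,0,-0.3,0,0],[0,0,0,0,-0.3,0,0],[0,0,0,0,-0.3,0,0],[0,0,0,0,-0.3,0,0],[0,0,0,0,0,0,0]]])

```text
t: 49.95
ee_pos: [0.6225, -0.1866, 0.0858]
tcp_rot: [[1.0, -0.028, -0.001], [-0.028, -1.0, 0.002], [-0.001, -0.002, -1.0]]
contact_force: [-0.5, 0.4, 0.2]
grip_width: -0.0
gripper_force: 0.0
```

>>> jog_arm(deltas=[[[0,0,0,0,-0.3,0,0],[0,0,0,0,-0.35,0,0],[0,0,0,0,-0.35,0,0],[0,0,0,0,-0.35,0,0],[0,0,0,0,-0.35,0,0],[0,0,0,0,-0.35,0,0],[0,0,0,0,-0.35,0,0],[0,0,0,0,-0.35,0,0],[0,0,0,0,-0.35,0,0],[0,0,0,0,-0.35,0,0],[0,0,0,0,-0.35,0,0],[0,0,0,0,-0.3,0,0]]])

```text
t: 51.45
ee_pos: [0.6277, -0.0242, 0.0861]
tcp_rot: [[1.0, -0.03, 0.0], [-0.03, -1.0, 0.0], [0.0, -0.0, -1.0]]
contact_force: [0.6, -3.4, -1.1]
grip_width: -0.0002
gripper_force: 1.5
```

>>> jog_arm(deltas=[[[0,0,0,0,-0.25,0,0],[0,0,0,0,-0.2,0,0],[0,0,0,0,-0.2,0,0],[0,0,0,0,-0.2,0,0],[0,0,0,0,-0.2,0,0],[0,0,0,0,-0.2,0,0],[0,0,0,0,-0.2,0,0],[0,0,0,0,0,0,0]]])

```text
t: 52.45
ee_pos: [0.6292, 0.0348, 0.0862]
tcp_rot: [[1.0, -0.029, -0.0], [-0.029, -1.0, 0.002], [-0.0, -0.002, -1.0]]
contact_force: [-0.6, 0.2, 1.1]
grip_width: 0.0003
gripper_force: 0.0
```

Now on to the stop, slowly.

>>> jog_arm(deltas=[[[0,0,0,0,-0.15,0,0],[0,0,0,0,-0.15,0,0],[0,0,0,0,-0.15,0,0],[0,0,0,0,-0.1,0,0],[0,0,0,0,-0.1,0,0],[0,0,0,0,-0.1,0,0],[0,0,0,0,0,0,0]]])

```text
t: 53.32
ee_pos: [0.6303, 0.0638, 0.0861]
tcp_rot: [[1.0, -0.03, 0.0], [-0.03, -1.0, 0.001], [0.0, -0.001, -1.0]]
contact_force: [1.0, 0.3, 0.7]
grip_width: 0.0002
gripper_force: 0.1
```

>>> jog_arm(deltas=[[[0,0,0,0,-0.05,0,0],[0,0,0,0,-0.05,0,0],[0,0,0,0,-0.05,0,0],[0,0,0,0,0,0,0]]])

```text
t: 53.82
ee_pos: [0.6305, 0.0692, 0.0861]
tcp_rot: [[1.0, -0.03, 0.0], [-0.03, -1.0, 0.0], [0.0, -0.0, -1.0]]
contact_force: [-0.1, -1.6, -0.1]
grip_width: 0.0001
gripper_force: 0.6
```

>>> jog_arm(deltas=[[[0,0,0,0,-0.05,0,0],[0,0,0,0,0,0,0]]])

```text
t: 54.08
ee_pos: [0.6306, 0.0711, 0.0861]
tcp_rot: [[1.0, -0.03, 0.0], [-0.03, -1.0, 0.0], [0.0, -0.0, -1.0]]
contact_force: [0.3, -1.5, -0.1]
grip_width: 0.0
gripper_force: 0.7
```

>>> jog_arm(deltas=[[[0,0,0,0,-0.05,0,0],[0,0,0,0,0,0,0],[0,0,0,0,0,0,0]]])

```text
t: 54.45
ee_pos: [0.6307, 0.0731, 0.0861]
tcp_rot: [[1.0, -0.03, 0.0], [-0.03, -1.0, 0.0], [0.0, -0.0, -1.0]]
contact_force: [0.3, -0.9, -0.1]
grip_width: 0.0001
gripper_force: 0.6
```

>>> jog_arm(deltas=[[[0,0,0,0,-0.05,0,0],[0,0,0,0,-0.05,0,0],[0,0,0,0,0,0,0]]])

```text
t: 54.82
ee_pos: [0.6307, 0.0739, 0.0861]
tcp_rot: [[0.999, -0.033, -0.001], [-0.033, -0.999, -0.004], [-0.0, 0.004, -1.0]]
contact_force: [-0.9, -8.0, 2.0]
grip_width: -0.0003
gripper_force: 4.0
```

>>> jog_arm(deltas=[[[0,0,0,0,-0.05,0,0],[0,0,0,0,-0.05,0,0],[0,0,0,0,0,0,0]]])

```text
t: 55.2
ee_pos: [0.6307, 0.0741, 0.0861]
tcp_rot: [[0.999, -0.035, -0.001], [-0.035, -0.999, -0.008], [-0.001, 0.008, -1.0]]
contact_force: [-1.1, -15.9, 5.4]
grip_width: -0.0
gripper_force: 7.9
```

The tray is against the stop. I back off and go over the gate knob.

>>> jog_arm(deltas=[[[0,0,0,0,0.3,0,0],[0,0,0,0,0.1,-0.9,0.5],[0,0,0,0,0,-1,0.5],[0,0,0,0,0,-1,0.5],[0,0,0,0.7,0.8,0,0.5],[0,0,0,0.7,0.9,0,0.5],[0,0,0,0.68,0.9,0,0.5],[0,0,0,0,0,0,0.5],[0,0,0,0,0,0,0.5]]])

```text
t: 56.32
ee_pos: [0.7101, -0.0404, 0.2017]
tcp_rot: [[1.0, -0.03, -0.001], [-0.03, -1.0, 0.002], [-0.001, -0.002, -1.0]]
contact_force: [-0.5, 1.2, -0.3]
grip_width: 0.0429
gripper_force: 0.0
```

```bash
python3 - <<'E'
from h import *
f=grab("wrist","w13");plan((.7098,-.0474,.118,-1.8));print("knob px expected",px(f,(.7098,-.0474,.132)))
E
```

```text
now [ 0.71   -0.0397  0.202 ] yaw -1.64 tilt z [-0.0003  0.0019 -1.    ] t 56.375 q [  12.4   39.8  -21.6   75.    14.7   67.8 -101.8]
 -> (0.7098, -0.0474, 0.118, -1.8) shift(tool) units [0.    0.192 2.1  ] then turn 0.016
knob px expected [288.1343 238.076 ]
```

View pics/w13.png

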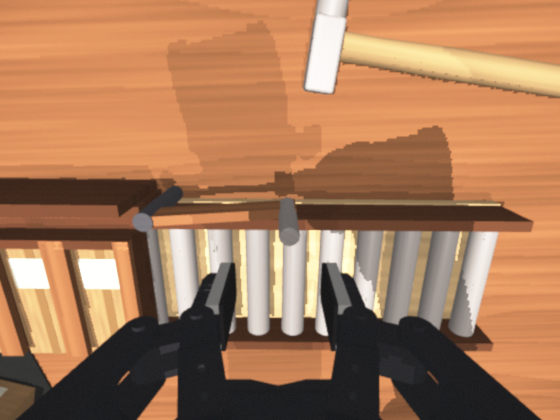

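The knob's top is at about (290,236) against (288,238) expected, and the tray sits home beside the hinge. I grip the knob.

>>> jog_arm(deltas=[[[0,0,0,0,0.2,0,0.5],[0,0,0,0,0,0.8,0.5],[0,0,0,0,0,0.8,0.5],[0,0,0,0,0,0.45,0.5],[0,0,0,0,0,0,0.5],[0,0,0,0,0,0,0],[0,0,0,0,0,0,0],[0,0,0,0,0,0,0],[0,0,0,0,0,0,0]]], squeeze=25)

```text
t: 57.5
ee_pos: [0.711, -0.0474, 0.1218]
tcp_rot: [[1.0, -0.029, 0.003], [-0.029, -1.0, 0.002], [0.003, -0.003, -1.0]]
contact_force: [-0.5, 5.3, 3.1]
grip_width: 0.0131
gripper_force: 25.2
```

```bash
python3 - <<'E'
from h import *
plan();s=arm.state();print(s["grip_width"],s["contact_force"])
import pickle
f=cv2.imread("pics/w13.png")
p=np.array(s["ee_pos"][:2]);H=np.array([.7095,p[1]+.1148]);r=np.linalg.norm(p-H)
a0=np.arctan2(*(p-H)[::-1]);a1=np.radians(178.2-360);n=10;pr=p;yaw=np.radians(-1.7)
print("H",H,"r",r,np.degrees([a0,a1]))
for a in np.linspace(a0,a1,n+1)[1:]:
    q=H+.115*np.array([np.cos(a),np.sin(a)]);D=(q-pr)/.04;c,sn=np.cos(yaw),np.sin(yaw);print(q,"shift",np.round([c*D[0]+sn*D[1],sn*D[0]-c*D[1]],2));pr=q
E
```

```text
now [ 0.711  -0.0474  0.1218] yaw -1.66 tilt z [ 0.0027  0.0025 -1.    ] t 57.5 q [  12.7   43.8  -20.6   80.4   16.4   58.6 -102.8]
0.013065431293131237 [-0.5258  5.2929  3.103 ]
H [0.7095 0.0674] r 0.11480967202900481 [ -89.2563 -181.8   ]
[ 0.6925 -0.0463] shift [-0.46 -0.01]
[ 0.6744 -0.0421] shift [-0.45 -0.09]
[ 0.6573 -0.035 ] shift [-0.43 -0.16]
[ 0.6415 -0.0253] shift [-0.4  -0.23]
[ 0.6274 -0.0132] shift [-0.36 -0.29]
[0.6155 0.0011] shift [-0.31 -0.35]
[0.6061 0.0171] shift [-0.25 -0.39]
[0.5994 0.0343] shift [-0.18 -0.43]
[0.5955 0.0525] shift [-0.11 -0.45]
[0.5946 0.071 ] shift [-0.04 -0.46]
```

>>> jog_arm(deltas=[[[0,0,0,-0.46,-0.01,0,0],[0,0,0,-0.45,-0.09,0,0],[0,0,0,-0.43,-0.16,0,0],[0,0,0,-0.4,-0.23,0,0],[0,0,0,-0.36,-0.29,0,0],[0,0,0,0,0,0,0]]])

```text
t: 58.25
ee_pos: [0.6275, -0.0163, 0.1217]
tcp_rot: [[1.0, -0.03, 0.002], [-0.03, -1.0, -0.001], [0.002, 0.001, -1.0]]
contact_force: [-0.5, -2.1, 5.7]
grip_width: 0.0132
gripper_force: 25.6
```

>>> jog_arm(deltas=[[[0,0,0,-0.31,-0.35,0,0],[0,0,0,-0.25,-0.39,0,0],[0,0,0,-0.18,-0.43,0,0],[0,0,0,-0.11,-0.45,0,0],[0,0,0,-0.04,-0.46,0,0],[0,0,0,0,0,0,0],[0,0,0,0,0,0,0]]])

```text
t: 59.12
ee_pos: [0.5929, 0.068, 0.1208]
tcp_rot: [[1.0, -0.03, -0.003], [-0.03, -1.0, -0.001], [-0.003, 0.001, -1.0]]
contact_force: [-8.7, 0.5, 11.1]
grip_width: 0.013
gripper_force: 26.7
```

```bash
python3 - <<'E'
from h import *
plan((.5946,.071,.12,-1.8));s=arm.state();print(s["grip_width"],s["contact_force"])
E
```

```text
now [0.5929 0.068  0.1208] yaw -1.73 tilt z [-0.0029 -0.001  -1.    ] t 59.125 q [   4.    35.   -20.7   99.9   15.8   48.1 -115.6]
 -> (0.5946, 0.071, 0.12, -1.8) shift(tool) units [ 0.041 -0.075  0.019] then turn 0.007
0.012999919107606037 [-8.7083  0.4548 11.1491]
```

>>> jog_arm(deltas=[[[0,0,0,0.04,-0.1,0,0],[0,0,0,0,-0.05,0,0],[0,0,0,0,0,0,0],[0,0,0,0,0,0,0]]])

```text
t: 59.62
ee_pos: [0.5932, 0.0721, 0.1207]
tcp_rot: [[0.999, -0.032, -0.006], [-0.032, -0.999, -0.003], [-0.006, 0.004, -1.0]]
contact_force: [-13.9, -4.7, 16.0]
grip_width: 0.0133
gripper_force: 27.3
```

>>> jog_arm(deltas=[[[0,0,0,0,0,0,0.5],[0,0,0,0,0,0,0.5],[0,0,0,0,0,0,0.5],[0,0,0,0,0,-0.6,0.5],[0,0,0,0,0,-1,0.5],[0,0,0,0,0,-1,0.5],[0,0,0,0,0,-1,0.5],[0,0,0,-0.6,0,-1,0.5],[0,0,0,-0.6,0,-1,0.5],[0,0,0,0,0,0,0.5],[0,0,0,0,0,0,0.5]]])

```text
t: 61.0
ee_pos: [0.548, 0.0754, 0.3436]
tcp_rot: [[1.0, -0.031, -0.0], [-0.031, -1.0, -0.0], [-0.0, 0.0, -1.0]]
contact_force: [0.2, -0.5, 0.0]
grip_width: 0.0427
gripper_force: 0.0
```

```bash
python3 - <<'E'
from h import *
f=grab("wrist","w14");plan()
print("knob shut px",px(f,(.5946,.071,.132)),"hinge",px(f,(.7095,.0674,.1)))
E
```

```text
now [0.548  0.0753 0.343 ] yaw -1.77 tilt z [-0.0013 -0.0003 -1.    ] t 61.05 q [   6.3   20.   -24.4   87.7    8.4   74.2 -110.9]
knob shut px [280.0937 139.221 ] hinge [280.1351  18.112 ]
```

View pics/w14.png

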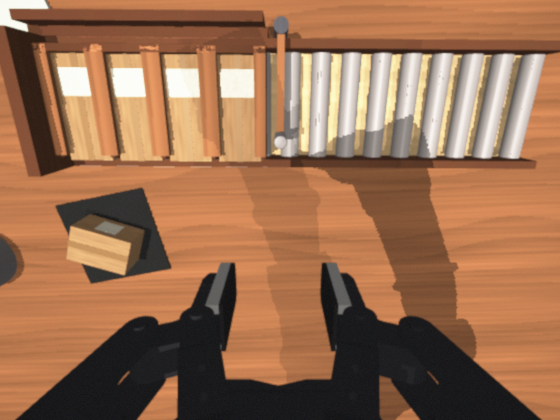

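The gate (knob at (280,143), hinge at (281,25)) lies straight across behind the tray. The tray is against the stop with its four cartons home, and the box is on the mat at (105,245).

```bash
python3 -c "
from rig import arm
print(arm.hand_in())"
```

```text
the job is handed in; nothing more can be done
None
```

The job is handed in, but no verdict came back. The last picture shows all four cartons home in the tray, the tray against the end stop, the gate shut and the stray box on the mat; it took about 61 s, and I saw no bystander disturbed, though I didn't check their positions again at the end.

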